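# Tap the last corner post of a service trolley into its socket

## Robot

A 6-joint arm with a two-finger parallel gripper is mounted at the origin on the work surface. World frame = base frame: x ahead of the robot, y to its left, z up, the work surface at z = 0. Lengths are in m, angles in rad, forces in N, time in s.
With the tool pointing down it reaches from about 0.375 to 0.975 m from the base axis. Payload 3.8 kg.
Tool frame: the origin (TCP) lies on the mounting face of the last link; the fingertips stand 173 mm ahead of it and the grasp point (between the pads) lies 155 mm ahead of it; z points along the fingers, y is the direction in which the jaws open and shut (so a half turn about z gives the same grasp; the last joint's range is limited). The gripper opens to 85 mm and grips with 20 to 120 N. Pads are 22 mm wide; open, the fingers measure 114 mm over their backs; the gripper's body (76 mm by 85 mm) begins 54 mm behind the grasp point. The pads swing forward as they close: fully open they stand 13 mm farther back than shut.
Start: joints at [-1.373, 0.264, 1.604, -0, 1.274, -0.037], TCP at [0.157, -0.656, 0.405] pointing down, gripper open.
Joint ranges: [-2.63, 2.63], [-0.94, 2.18], [0.31, 2.57], [-1.31, 4.45], [0, 2.66], [-2.55, 2.55]. Speed limits (rad/s): [2.57, 2.57, 3.14, 3.14, 3.14, 3.14].

## Interface

Orientations are given as a rotation vector (axis times angle).
In Python, from workcell import bot gives the robot as it stands.
- The arm moves only by the shell command python3 -m jog 'ROWS' [FORCE]. ROWS is JSON, a list that holds one entry, the list of rows, each a list of 7 numbers: the closure, from 0 (fully open) to 1 (shut), then the shift along the tool's x, y, z in cm, then the turn, a rotation vector about the tool's x, y, z in rad. A call has 1 to 12 rows; each row is the pose to reach, as a shift and turn from the pose commanded when the call began, along the tool's axes at that moment; what a row does not reach only later rows make up. A row lasts 1/8 s, in which the tool goes at most 62.5 mm and 10.7 degrees, less where a joint would pass 70% of its speed; a pose out of reach is approached as far as the arm can. A call with a gripper value outside its range is refused whole. The fingers move at their own pace and stop on an object; FORCE is the grip in N (left out, the last holds). Time passes only in rows, so rows that repeat a pose let the fingers close. It gives the time, the measured TCP pose, the force and the opening at its end, in the units of the state.
- bot.read_state(): the state, without advancing time (a new reading comes with each control period).
- bot.read_camera(name): name is "scene" or "top"; returns the picture (420x560x3 uint8, red, green, blue); there is no depth.
- bot.camera_model(name): a dict with "intrinsics" (3x3 intrinsics, pixels), "rvec" (rotation vector, rad) and "tvec" (3), from world to camera coordinates, as OpenCV has them. Camera axes: x right, y down, z forward; pixel columns grow to the right and rows downward; lengths in m; the calibration is good to about 2 mm. A picture is of the moment at which its call begins. camera_model takes no time and is no camera call.
- bot.finish_job(): hands the job in, once; it reports no verdict.
The state is a dict: "time": time; "q": joint angles; "joint_vel": joint speeds; "joint_torque": joint torques, N m; "tool_pos": TCP position; "tcp_rot": TCP orientation; "wrist_force": force on the tool from outside, world axes, zero at the start; "torque": the same for the moment, N m; "width": opening from 0.0 (shut) to 1.0 (fully open).
Only numpy, scipy, OpenCV 4.12 (cv2) and the standard library are available. Lean on these libraries where they do the work, as an engineer would, in place of code of your own. Each camera call takes 0.05 s, during which the arm holds its last target.

## Task

The lower tier of a service trolley is being put together: fit its last corner post. Stand the loose post's tapered end in the one empty corner socket, so that it sticks upright by itself, and let go; do not push it home by hand but tap it fully home with the rubber mallet, with measured blows so that the socket does not split, until its shoulder sits down on the socket's rim like the other three. Then put the mallet back down on the bench, clear of the tier, and leave the two filter cartridges standing where they are.

Things in the scene. Friction and masses are not known exactly. Their poses are not given: they have to be found in the camera images.
- post: the loose corner post, 0.2 kg, 200 mm long: a white tube 32 mm in diameter, 160 mm long, with a flat grey top cap, and below it a bare steel shank 40 mm long that tapers from 26 mm in diameter at the shoulder to 22 mm near the tip (tip edge broken to 19 mm). It starts upright on its tip, right of the tier. Origin: centre of the tip's underside; z up along the post
- post_shoulder (a point): centre of the post's shoulder, where the 32 mm tube ends and the shank begins (40 mm above post's origin)
- post_top (a point): centre of the post's flat top end (200 mm above post's origin), where the mallet strikes
- socket_mouth (a point): centre of the mouth of the empty corner socket, at its rim 62 mm above the bench; z points up. Its round bore is 25.2 mm wide at the rim, 46 mm deep and narrows at the same 3 degrees a side as the shank. The socket is at either of the tier's two corners on the robot's side
- tray: the trolley's lower tier, fixed to the bench: a white sheet-metal tray with its floor 18 mm and its rim 54 mm above the bench; four corner sockets at +-115 mm along its x and +-165 mm along its y. Origin: centre, on the bench
- mallet: the mallet, about 0.4 kg, nearly all in the head: a black rubber cylinder 50 mm in diameter, 76 mm high, standing on one flat face; a rubber-sleeved handle with flat sides, 24 mm wide and 28 mm high, runs level to 186 mm from the head's axis. Origin: centre of the head's lower (striking) face; z up along the head; the handle points to -x at z = 38 mm
- mallet_grip (a point): point on the axis of the mallet's head, 48 mm above the striking face. For such light taps hold the mallet choked right up, by the head itself, firmly, from above and across its 50 mm (square to the handle): held by the handle, the head tips in a parallel gripper as it strikes. It may slip up in the grip by half a millimetre a blow
- cartridge_a: a water filter cartridge standing on the bench, 72 mm in diameter and 253 mm high; not to be disturbed. Origin: centre of its underside
- cartridge_b: a second filter cartridge like it; not to be disturbed. Origin: centre of its underside
- socket: the empty socket: a white cup 46 mm across, fixed. Set in by hand (2 to 20 N) the post sticks with its shoulder 4 to 8 mm above the rim; a slow 20 N push goes no deeper. Mallet blows at 50 to 100 mm/s, stopped on contact at 9 to 20 N, sink it 1 mm or more each; 1 to 5 bring it home, shoulder on rim, where it stops dead. Over 120 N (a blow at 150 mm/s) splits it. Origin: on the bench
- fitted_near: the other near corner's socket with its post already home: a 32 mm tube whose top is 222 mm above the bench. The two far corners have the same. Origin: centre, on the bench
Mind the look-alikes: they are no part of the job. Of the things that look like the socket, the middle-sized one is meant.

How it is judged:
By the outcome, as a careful person would: the job done as asked, in the order asked, and still so for the second after the job is handed in, with the robot touching nothing.
It also fails if it takes over 67 s, if anything falls off the work surface, if the arm or the gripper's body presses on something with over 40 N, if the wrist force passes 120 N, or if a joint passes its speed limit or range.

## Working session

There is one attempt and no reset: what is moved stays moved. The work goes in short steps, Python scripts to look and compute and a shell command to move; the robot and the scene stay as the last step left them, time stands still between calls to the robot, and variables do not carry over. Pictures are saved under pics/ and viewed, and the job is handed in when it is done.

```bash
mkdir -p pics; cat > h.py <<'E'
import numpy as np, cv2
from workcell import bot
def cam(n):
    m=bot.camera_model(n); K=np.array(m["intrinsics"],float); R=cv2.Rodrigues(np.array(m["rvec"],float))[0]; t=np.array(m["tvec"],float).ravel()
    return K,R,t
def ray(n,u,v):
    K,R,t=cam(n); d=R.T@np.linalg.inv(K)@np.array([u,v,1.]); c=-R.T@t
    return c,d/np.linalg.norm(d)
def onplane(n,u,v,z):
    c,d=ray(n,u,v); return c+d*(z-c[2])/d[2]
def proj(n,p):
    K,R,t=cam(n); q=K@(R@np.array(p,float)+t); return q[:2]/q[2]
def tri(a,b):
    c1,d1=ray(*a); c2,d2=ray(*b)
    A=np.stack([d1,-d2],1); s=np.linalg.lstsq(A,c2-c1,rcond=None)[0]
    p,q=c1+s[0]*d1,c2+s[1]*d2
    return (p+q)/2,np.linalg.norm(p-q)
def snap(n,f):
    im=np.array(bot.read_camera(n)); cv2.imwrite(f"pics/{f}.png",im[:,:,::-1]); return im
E
python3 - <<'E'
from h import *
for n in("scene","top"):
    snap(n,n+"0"); K,R,t=cam(n); print(n,K.tolist(),(-R.T@t).round(3),R[2].round(3))
s=bot.read_state(); print(s)
E
ls
```

```text
scene [[424.0035695191401, 0.0, 275.8051519106057], [0.0, 424.0035695191401, 207.53655094367681], [0.0, 0.0, 1.0]] [ 1.26  -0.169  0.8  ] [-0.696  0.155 -0.701]
top [[485.2951754911165, 0.0, 279.68391225434493], [0.0, 485.2951754911165, 215.53355459333306], [0.0, 0.0, 1.0]] [ 0.418 -0.047  1.29 ] [ 0.146  0.026 -0.989]
{'time': 0.1, 'q': array([-1.37291118e+00,  2.64665904e-01,  1.60527167e+00, -1.34414084e-05,
        1.27369748e+00, -3.69203783e-02]), 'joint_vel': array([-0.00195089, -0.00180548, -0.00218078, -0.00018609,  0.00130526,
        0.00092334]), 'joint_torque': array([ 3.89918114e-04, -5.16706932e+01, -3.68591344e+01, -6.14919213e-05,
        6.28668669e-03, -9.03015859e-06]), 'tool_pos': array([ 0.15696074, -0.6561664 ,  0.4034757 ]), 'tcp_rot': array([-3.11794510e+00, -3.67752767e-01,  2.77860651e-04]), 'wrist_force': array([ 0.87871332,  0.42092234, -0.02774157]), 'torque': array([-0.02347979,  0.01940826, -0.03147902]), 'width': 0.9993706783942874}
h.py
pics
```

View pics/scene0.png

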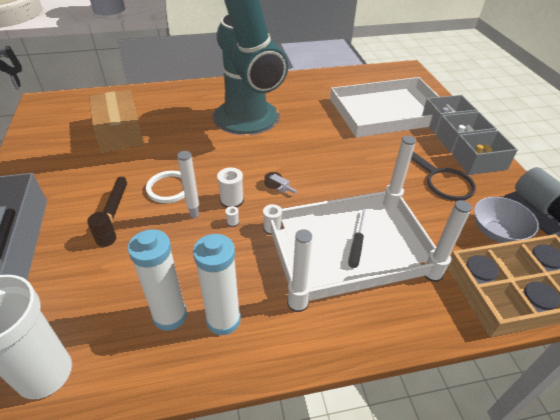

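View pics/top0.png

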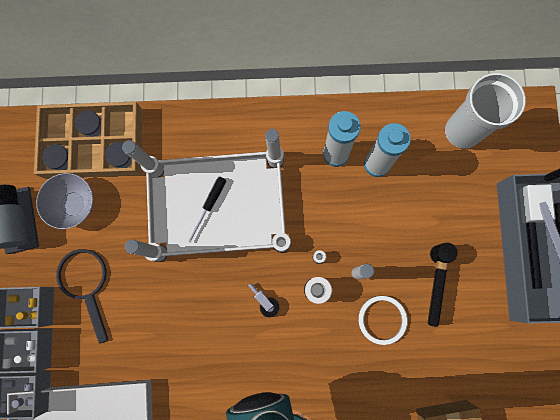

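```bash
python3 - <<'E'
import cv2
im=cv2.imread("pics/top0.png"); a=cv2.resize(im[220:340,255:470],None,fx=3.6,fy=3.6,interpolation=cv2.INTER_CUBIC); cv2.imwrite("pics/top0c.png",a)
im=cv2.imread("pics/scene0.png"); a=cv2.resize(im[140:270,80:300],None,fx=3.6,fy=3.6,interpolation=cv2.INTER_CUBIC); cv2.imwrite("pics/scene0c.png",a)
E
```

```text
(no output)
```

View pics/top0c.png

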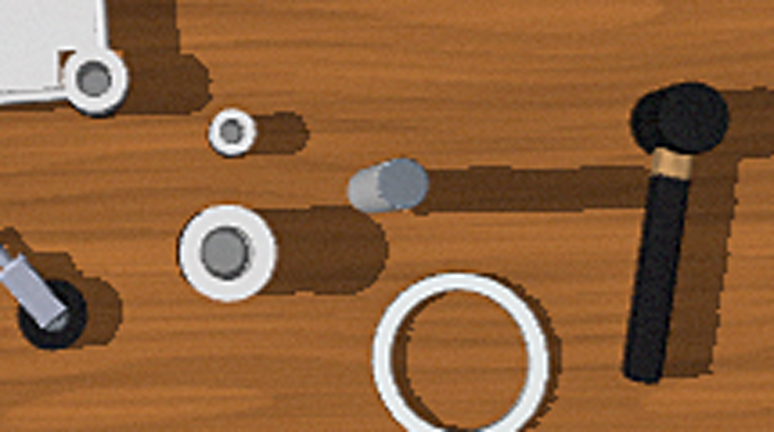

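View pics/scene0c.png

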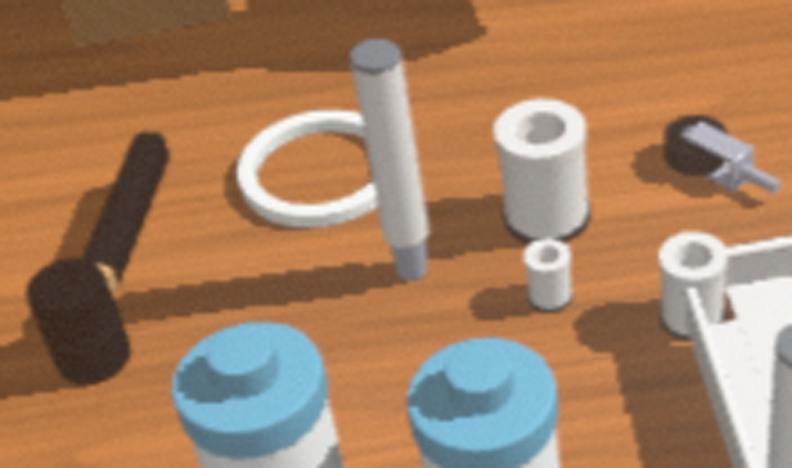

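```bash
cat > m.py <<'E'
from h import *
def hsv(f): return cv2.cvtColor(cv2.imread(f"pics/{f}.png"),cv2.COLOR_BGR2HSV)
def show(f,x0,x1,y0,y1):
    g=cv2.imread(f"pics/{f}.png")[y0:y1,x0:x1]; return g
E
python3 - <<'E'
from m import *
t=cv2.imread("pics/top0.png"); s=cv2.imread("pics/scene0.png")
def p(im,x0,x1,y0,y1):
    print('x',x0,'y',y0)
    for r in im[y0:y1,x0:x1]: print(' '.join('%3d'%int(v.mean()) for v in r))
p(t,270,293,231,254)
p(t,350,378,262,281)
p(s,175,200,148,166)
p(s,260,286,202,236)
E
```

```text
x 270 y 231
217 216 219 219 217 218 219 217 218 218 216 216 237 238 152  53  57  68  63  64  68  70  70
218 220 222 220 224 221 220 218 216 219 218 213 235 237 160  68  59  63  66  69  66  68  68
225 230 235 243 239 232 225 220 217 216 221 217 218 226 192 111  50  48  60  61  62  66  63
230 123  98  54  45  65 205 221 220 218 216 220 220 222 229 237 184 112 106  60  49  62  65
233 125  49  34 123 220 224 219 220 222 223 226 223 219 219 226 232 178 115  59  49  55  60
236 131  38  81 221 230 224 225 231 216 207 211 240 231 225 221 224 234 158  71  58  64  68
231 120  40 172 224 225 226 236 175  87  71  77  85 169 235 227 223 225 242 104  47  58  65
232 152  82 217 230 223 235 113  73  77  82  79  71  71 127 233 225 220 232 160  71  50  63
230 147 174 222 225 230 180  93  80  82  98 110  99  73  61 167 220 220 226 241 114  50  60
227 146 166 216 224 236 112  64  75 106 137 138 138 141  90 163 233 224 224 239 104  43  54
227 145 165 216 223 235 107  72 118 137 134 134 132 137 133  65 233 224 223 240 132  56  56
228 146 213 225 222 235 108  77 132 137 134 132 131 133 131  88 229 222 221 
[... 7827 characters left out ...]
 146 150 151 139 129 136 164 223 244 224 201 204 188 168 173 201 225 236 239
 90  90  89  76  77 105 134 146 150 150 138 130 123 147 207 240 235 234 236 235 235 235 237 239 241 239
 87  86  90  83  77  77 111 136 147 153 145 131 130 145 192 235 243 242 240 239 239 240 240 240 240 232
 88  89  92  89  89  77  77  90 115 139 142 131 125 131 163 223 246 243 241 240 240 240 241 240 240 239
 92  91  92  91  92  91  84  76  75  80  85 104 119 129 152 207 241 243 241 241 240 241 240 241 240 240
 92  91  91  93  91  90  96  94  91  88  84  97 117 126 141 188 232 245 240 241 240 241 240 241 241 241
 91  92  93  90  91  95 117 127 128 130 130 131 130 128 130 160 223 245 244 240 241 241 240 241 240 241
```

```bash
python3 - <<'E'
from m import *
print("mouth",tri(("top",280.6,241.4),("scene",271.8,210.4)),onplane("top",280.6,241.4,.062),onplane("scene",271.8,210.4,.062))
print("posttop",tri(("top",366.4,270.6),("scene",183.9,154.6)),onplane("top",366.4,270.6,.2),onplane("scene",183.9,154.6,.2))
# mallet & orange/black masks
for f in("top0","scene0"):
    im=cv2.imread(f"pics/{f}.png"); n=f[:-1]
    m=(im.max(2)<45).astype('uint8')
    m=cv2.morphologyEx(m,cv2.MORPH_OPEN,np.ones((3,3),'uint8'))
    N,l,st,c=cv2.connectedComponentsWithStats(m)
    for i in range(1,N):
        if st[i,4]>100: print(f,st[i],c[i].round(1))
for f in("top0","scene0"):
    h=hsv(f); m=((h[:,:,0]>90)&(h[:,:,0]<115)&(h[:,:,1]>90)&(h[:,:,2]>90)).astype('uint8')
    N,l,st,c=cv2.connectedComponentsWithStats(m)
    for i in range(1,N):
        if st[i,4]>60: print('blue',f,st[i],c[i].round(1))
# other posts tops
E
python3 - <<'E'
import cv2
im=cv2.imread("pics/top0.png"); cv2.imwrite("pics/top0d.png",cv2.resize(im[225:340,410:480],None,fx=5,fy=5,interpolation=cv2.INTER_CUBIC))
im=cv2.imread("pics/scene0.png"); cv2.imwrite("pics/scene0d.png",cv2.resize(im[170:255,75:145],None,fx=6,fy=6,interpolation=cv2.INTER_CUBIC))
E
```

```text
mouth (array([ 0.53266209, -0.01672116,  0.06069361]), np.float64(0.000995410894900145)) [ 0.53262431 -0.01626332  0.062     ] [ 0.53388393 -0.017484    0.062     ]
posttop (array([ 0.44916525, -0.20882331,  0.19783954]), np.float64(0.00035434701832132674)) [ 0.44909435 -0.20868254  0.2       ] [ 0.45211612 -0.20850479  0.2       ]
top0 [544 169  16  12 121] [552.1 175.3]
top0 [204 178  22  33 300] [214.4 193.4]
top0 [  0 185  19  20 328] [  8.1 194.7]
top0 [554 203   6  29 131] [557.1 215.2]
top0 [526 223  16  66 596] [533.8 256.3]
top0 [431 243  26  20 425] [443.8 252.7]
top0 [429 269  17  57 596] [436.9 297. ]
top0 [261 298  18  19 162] [271.  308.6]
top0 [234 393  47  17 473] [257.2 400.4]
scene0 [548 197  12  25 195] [554.9 209.1]
blue top0 [328 111  32  32 751] [343.6 126.2]
blue top0 [377 123  33  32 787] [393.3 138.5]
blue top0 [227 412  31   8 127] [241.7 416.5]
blue scene0 [129 230  41  35 900] [151.8 246.1]
blue scene0 [194 235  40  35 868] [216.4 250.8]
```

View pics/top0d.png

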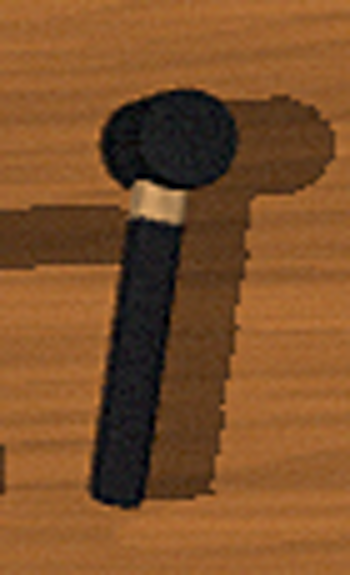

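View pics/scene0d.png

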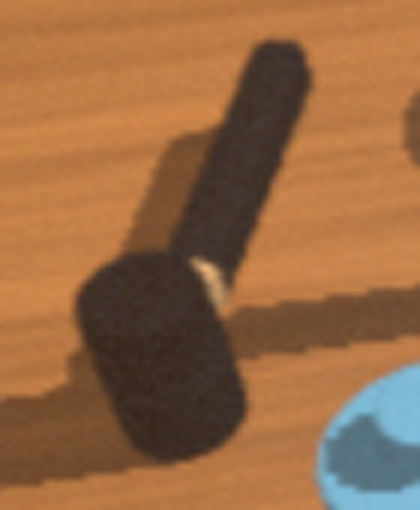

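```bash
python3 - <<'E'
from m import *
from scipy.spatial.transform import Rotation as Ro
print("mallet top",onplane("top",447,252.2,.076), "neck",onplane("top",441.4,265.4,.050),"end",onplane("top",433.3,324.6,.05), 'end2', onplane("top",432.6,322,.05))
# scene check head top: crop (135,300)? 
print("mallet top scene",onplane("scene",75+148/6,170+290/6,.076))
for u,v,a,b in((343.6,126.2,151.8,246.1),(393.3,138.5,216.4,250.8),(343.6,126.2,216.4,250.8),(393.3,138.5,151.8,246.1)): print("cart",tri(("top",u,v),("scene",a,b)))
for nm,u,v in(("nearfit",132,246),("farR",272,136),("farL",132,150)): print(nm,onplane("top",u,v,.222))
s=bot.read_state(); R=Ro.from_rotvec(s['tcp_rot']).as_matrix(); print(R.round(3)); p=s['tool_pos']
def rel(t): print('cm',(R.T@(np.array(t)-p)*100).round(2))
rel([.4498,-.2087,.42]); rel([.4498,-.2087,.315])
E
```

```text
mallet top [ 0.49235442 -0.42797267  0.076     ] neck [ 0.46114468 -0.41961576  0.05      ] end [ 0.3158482  -0.38884432  0.05      ] end2 [ 0.32219175 -0.38757898  0.05      ]
mallet top scene [ 0.49580453 -0.42405388  0.076     ]
cart (array([ 0.77084285, -0.21875728,  0.25449775]), np.float64(0.10267667274399854))
cart (array([ 0.75203414, -0.22277466,  0.22155959]), np.float64(0.11733605084088107))
cart (array([ 0.77503271, -0.16814883,  0.22698545]), np.float64(0.00439816330891977))
cart (array([ 0.74203805, -0.27826147,  0.22668976]), np.float64(0.004423820939122812))
nearfit [0.51721389 0.31062375 0.222     ]
farR [ 0.75933933 -0.007219    0.222     ]
farL [0.73774626 0.31453564 0.222     ]
[[ 0.973  0.233 -0.   ]
 [ 0.233 -0.973  0.002]
 [ 0.    -0.002 -1.   ]]
cm [ 38.89 -36.71  -1.58]
cm [ 38.89 -36.69   8.92]
```

Candidates for the socket (top view): tray-corner cup (281,241), middle-sized, at the tier's near-right corner. The look-alikes are the small loose cup (319,257) and the large loose cup (317,290). I choose (281,241): in the close crop it is attached to the tray and has an open bore, and it triangulates to (0.533,-0.017,0.061). For the post, the fitted posts at (272,136), (135,150) and (135,247) are look-alikes; the loose one is at (366,271), with its top at (0.450,-0.209,0.198). The mallet head is at (447,252). The screwdriver (210,205) and the magnifier (90,290) are irrelevant.

```bash
python3 -m jog '[[[0,3.9,-3.67,-0.2,0,0,0],[0,7.8,-7.34,-0.5,0,0,0],[0,11.7,-11.0,-1,0,0,0],[0,15.6,-14.7,-1,0,0,0],[0,19.4,-18.4,-1,0,0,0],[0,23.3,-22,-1,0,0,0],[0,27.2,-25.7,-1,0,0,0],[0,31.1,-29.4,-1,0,0,0],[0,35,-33,-1,0,0,0],[0,38.9,-36.7,-1,0,0,0],[0,38.9,-36.7,-1,0,0,0],[0,38.9,-36.7,-1,0,0,0]]]' 60; python3 - <<'E'
from m import *
snap("top","top1"); snap("scene","scene1"); s=bot.read_state(); print(s['time'],s['tool_pos'],s['tcp_rot'],s['q'].round(3),s['wrist_force'])
E
```

```text
time: 1.6
tool_pos: [0.4498, -0.2089, 0.4143]
tcp_rot: [3.12, 0.37, -0.002]
wrist_force: [-0.4, -0.4, -0.4]
width: 0.997
1.7 [ 0.44945533 -0.2098234   0.41443204] [ 3.12012212e+00  3.66132283e-01 -1.03840413e-03] [-0.487 -0.085  1.964 -0.     1.263  0.85 ] [ 0.42682408 -0.07275364 -0.27204799]
```

View pics/scene1.png

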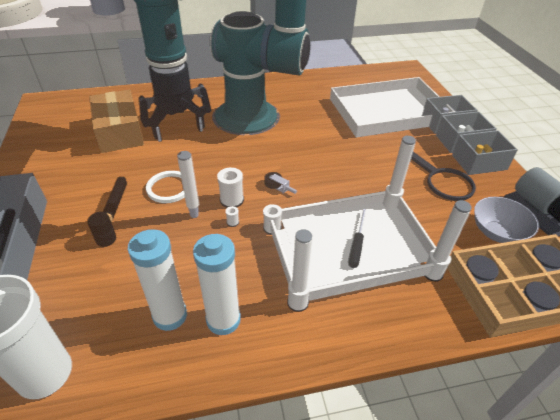

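```bash
python3 - <<'E'
from m import *
print(proj("scene",(.45,-.209,.241)),proj("scene",(.45,-.209,.2)))
E
```

```text
[181.08598133 139.39825693] [183.63346734 154.07352849]
```

View pics/top1.png

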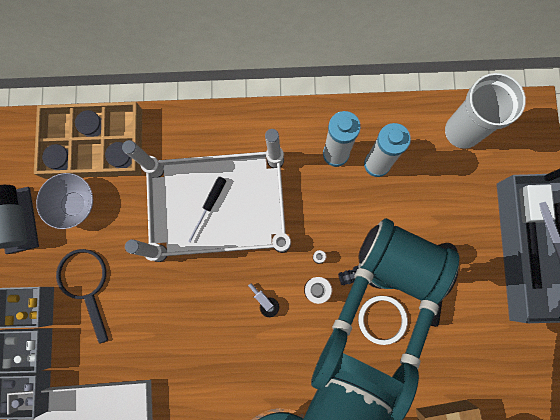

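```bash
python3 -m jog '[[[0,0,0,3,0,0,0],[0,0,0,6,0,0,0],[0,0,0,8.5,0,0,0],[0,0,0,9.9,0,0,0],[0,0,0,9.9,0,0,0],[1,0,0,9.9,0,0,0],[1,0,0,9.9,0,0,0],[1,0,0,9.9,0,0,0],[1,0,0,9.9,0,0,0],[1,0,0,9.9,0,0,0],[1,0,0,9.9,0,0,0],[1,0,0,9.9,0,0,0]]]' 60; python3 - <<'E'
from m import *
snap("scene","scene2"); s=bot.read_state(); print(s['time'],s['tool_pos'],s['tcp_rot'],s['wrist_force'],s['width'])
E
```

```text
time: 3.2
tool_pos: [0.4505, -0.2091, 0.3168]
tcp_rot: [3.119, 0.368, 0.002]
wrist_force: [-0.4, 1.3, 6.0]
width: 0.359
3.25 [ 0.45044137 -0.20916042  0.3167702 ] [3.11906997e+00 3.68050565e-01 2.38435021e-03] [0.34927146 0.19679882 6.31478717] 0.359243053688448
```

View pics/scene2.png

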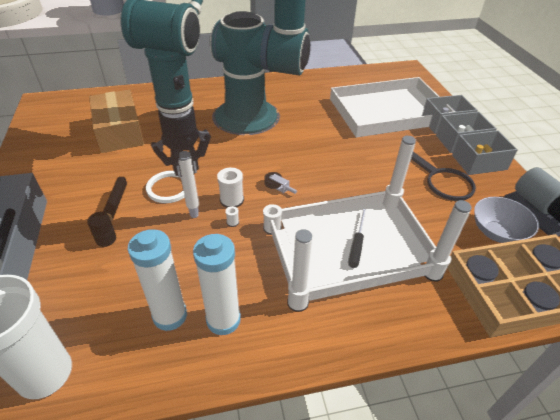

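```bash
python3 -m jog '[[[1,0,0,-3,0,0,0],[1,0,0,-7,0,0,0],[1,0,0,-10.5,0,0,0],[1,1.5,-2,-11.8,0,0,0],[1,4,-5.4,-12,0,0,0],[1,7,-9.4,-12,0,0,0],[1,10,-13.4,-12,0,0,0],[1,12,-16,-12,0,0,0],[1,12.6,-16.7,-12,0,0,0],[1,12.6,-16.7,-12,0,0,0],[1,12.6,-16.7,-12,0,0,0]]]'; python3 - <<'E'
from m import *
snap("scene","scene3"); snap("top","top3"); s=bot.read_state(); print(s['time'],s['tool_pos'],s['tcp_rot'],s['wrist_force'],s['width'])
im=cv2.imread("pics/scene3.png"); cv2.imwrite("pics/scene3c.png",cv2.resize(im[90:260,200:350],None,fx=3.5,fy=3.5,interpolation=cv2.INTER_CUBIC))
E
```

```text
time: 4.62
tool_pos: [0.5333, -0.0182, 0.4353]
tcp_rot: [3.12, 0.367, -0.002]
wrist_force: [0.2, -0.5, -2.6]
width: 0.365
4.725 [ 0.53331665 -0.01830696  0.43556547] [ 3.11999022e+00  3.65711107e-01 -5.65393170e-04] [ 0.38912546 -0.57780159 -2.09740706] 0.3599287875496205
```

View pics/scene3c.png

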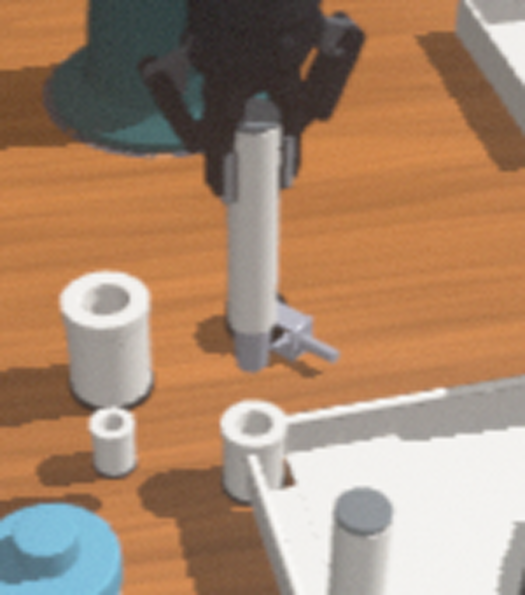

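View pics/top3.png

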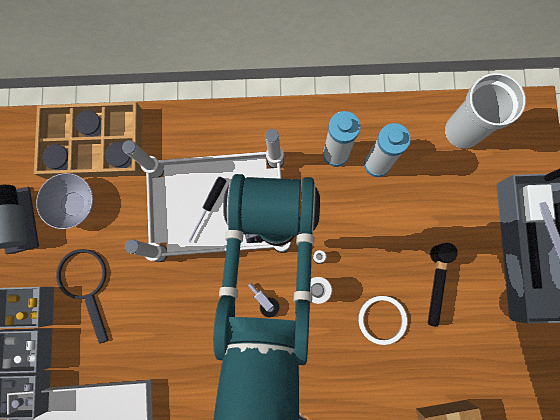

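```bash
python3 - <<'E'
from m import *
im=cv2.imread("pics/scene3.png").astype(int)
for y in (130,140,150,160,170,180,184,187,190,192,193,194,195,196): print(y,' '.join('%3d'%v for v in im[y,258:288].mean(1)))
for z in (.2787,.22,.1587,.13,.1187): print(z,proj("scene",(.5333,-.0183,z)),proj("scene",(.5333,-.0170,z)))
E
```

```text
130  50  51  46  50  48  46  51  53  65 115 140 146 148 148 146 153 157 166 177 192 196 177 113  85 105 107  78  72 121 136
140  90  56  50  48  51  62  95 110 101  97 133 145 149 149 151 156 162 168 181 194 199 147  84 100 124 120 105 124 134 134
150 127 128 129 129 127 126 124 129 136 140 146 150 149 149 151 153 161 173 185 195 200 172 138 129 127 126 126 122 121 123
160 130 129 129 129 128 129 126 127 137 141 149 148 148 150 153 156 162 174 185 198 204 171 145 137 137 137 137 135 135 136
170 144 144 143 143 145 141 136 135 137 143 146 148 151 150 154 156 164 180 189 200 204 165 136 128 131 127 128 129 129 129
180 136 132 114  99 100  97  91 113 136 143 147 149 154 152 155 156 165 177 192 204 206 196 189 191 189 190 190 188 186 177
184  89  92  91  91  93  91  78  65  83 120 139 148 150 149 151 153 164 175 173 121  69  60  72 115 135 165 191 184 164 158
187  85  87  89  84  89  89  91  88  90 103 108 113 117 117 121 119 129 140 136  99 104 157 179 178 156 137 146 140 141 155
190 110  98  98  97  96  95  95  97  92  97 106 115 114 116 116 118 131 144 128 103 104 116 116 118 116 124 
[... 246 characters left out ...]
4 104 105 106 129
194 141 144 143 146 146 144 143 145 143 129 119 115 115 116 116 121 132 135 118 106 126 137 137 114 106  97  98  95  96 106
195 147 144 147 146 146 145 148 146 143 144 131 120 115 119 119 123 134 143 142 139 143 142 144 137 133 112  99  95  93  93
196 145 146 147 144 145 142 143 142 146 142 141 135 131 131 126 130 136 138 137 136 136 136 135 134 133 127 125 107  92  88
0.2787 [272.03902884 137.50017803] [272.64267948 137.43327271]
0.22 [271.85426777 159.54740384] [272.43143293 159.47869137]
0.1587 [271.67789811 180.59329732] [272.22977679 180.52326692]
0.13 [271.60053682 189.82468829] [272.14132286 189.75420528]
0.1187 [271.57092543 193.35816561] [272.10746537 193.28752961]
```

```bash
python3 - <<'E'
from m import *
print(proj("scene",(.5333,-.0177,.1187)),proj("scene",(.5428,-.0177,.1187)),proj("scene",(.5438,-.0177,.1187)),proj("scene",(.5333,-.0177,.062)), proj("scene",(.5493,-.0177,.1587)))
im=cv2.imread("pics/scene3.png").astype(int)
for x in (268,270,271,272,273): print(x,' '.join('%3d'%v for v in im[176:202,x].mean(1)))
E
```

```text
[271.81858594 193.32556086] [272.61629752 196.0014255 ] [272.70088133 196.28515567] [271.66738115 210.24801013] [273.32266138 185.07234162]
268 147 148 146 143 147 147 149 148 139 116 109 108 108 110 106 107 112 116 119 131 141 137 129 126 137 132
270 151 153 152 150 154 149 152 151 150 132 116 117 114 115 114 116 115 116 115 115 131 131 132 128 135 131
271 150 152 151 153 152 153 152 153 149 134 115 117 116 114 116 117 119 117 116 119 131 133 125 129 132 134
272 155 154 153 152 155 153 155 152 151 135 120 121 115 117 116 117 117 117 116 119 126 133 129 133 132 133
273 156 156 156 154 156 157 159 156 153 136 121 119 122 120 118 120 121 121 121 123 130 129 130 133 131 132
```

```bash
python3 -m jog '[[[1,0,0,2.5,0,0,0],[1,0,0,5,0,0,0],[1,0,0,5.6,0,0,0],[1,0,0,6.2,0,0,0],[1,0,0,6.8,0,0,0],[1,0,0,7.4,0,0,0],[1,0,0,7.8,0,0,0],[1,0,0,7.8,0,0,0]]]'; python3 - <<'E'
from m import *
s=bot.read_state(); print(s['time'],s['tool_pos'],s['tcp_rot'],s['wrist_force'],s['torque'],s['width'])
E
```

```text
time: 5.72
tool_pos: [0.5337, -0.0173, 0.3574]
tcp_rot: [-3.12, -0.368, 0.0]
wrist_force: [-0.2, 0.5, -1.9]
width: 0.358
5.725 [ 0.53365499 -0.01725212  0.35736544] [-3.11987431e+00 -3.68074502e-01  3.52496488e-04] [-0.21255372  0.50011992 -1.90054646] [-0.0017201  -0.06513352 -0.01857994] 0.3584028603361918
```

```bash
python3 -m jog '[[[1,0,0,0.3,0,0,0],[1,0,0,0.6,0,0,0],[1,0,0,0.8,0,0,0],[1,0,0,0.95,0,0,0],[1,0,0,0.95,0,0,0]]]'; python3 - <<'E'
from m import *
s=bot.read_state(); print(s['time'],s['tool_pos'],s['tcp_rot'],s['wrist_force'],s['torque'],s['width'])
E
```

```text
time: 6.35
tool_pos: [0.5337, -0.0171, 0.3481]
tcp_rot: [-3.119, -0.368, -0.0]
wrist_force: [0.7, 1.9, -2.4]
width: 0.361
6.35 [ 0.53368192 -0.0171307   0.34805736] [-3.11948135e+00 -3.67781537e-01 -1.83545602e-04] [ 0.72223316  1.86789395 -2.41684408] [ 0.63514212 -0.16042334 -0.00707086] 0.3606182424510718
```

```bash
python3 -m jog '[[[1,0,0,0.1,0,0,0],[1,0,0,0.2,0,0,0],[1,0,0,0.2,0,0,0]]]'; python3 - <<'E'
from m import *
s=bot.read_state(); print(s['time'],s['tool_pos'],s['wrist_force'],s['torque'])
E
```

```text
time: 6.72
tool_pos: [0.5337, -0.0172, 0.3462]
tcp_rot: [-3.12, -0.368, -0.0]
wrist_force: [1.0, 2.9, -1.5]
width: 0.359
6.725 [ 0.53372925 -0.01716678  0.34620303] [ 0.96734234  2.91974967 -1.5258185 ] [ 0.82333779 -0.16670993 -0.01563232]
```

```bash
python3 -m jog '[[[1,0.02,-0.05,0,0,0,0],[1,0.02,-0.05,0.1,0,0,0],[1,0.02,-0.05,0.1,0,0,0]]]'; python3 - <<'E'
from m import *
s=bot.read_state(); print(s['time'],s['tool_pos'],s['wrist_force'],s['torque'])
E
```

```text
time: 7.1
tool_pos: [0.5338, -0.0168, 0.3453]
tcp_rot: [3.12, 0.368, 0.0]
wrist_force: [1.0, 2.4, 0.6]
width: 0.359
7.1 [ 0.53383265 -0.01684225  0.3453057 ] [1.01344066 2.3944395  0.60664306] [ 0.50373252 -0.15378849 -0.00301413]
```

```bash
python3 -m jog '[[[1,0.03,-0.06,0,0,0,0],[1,0.03,-0.06,0.1,0,0,0],[1,0.03,-0.06,0.1,0,0,0]]]'; python3 - <<'E'
from m import *
s=bot.read_state(); print(s['time'],s['tool_pos'],s['wrist_force'],s['torque'])
E
```

```text
time: 7.48
tool_pos: [0.5341, -0.0164, 0.3446]
tcp_rot: [3.119, 0.368, 0.001]
wrist_force: [0.3, -0.1, 2.4]
width: 0.361
7.475 [ 0.53407224 -0.0163622   0.34463812] [ 0.33120231 -0.12260314  2.41680934] [ 0.00963403  0.0256561  -0.02672322]
```

```bash
python3 -m jog '[[[1,0,0,0.1,0,0,0],[1,0,0,0.2,0,0,0],[1,0,0,0.2,0,0,0]]]'; python3 - <<'E'
from m import *
s=bot.read_state(); print(s['time'],s['tool_pos'],s['wrist_force'],s['torque'])
E
```

```text
time: 7.85
tool_pos: [0.5343, -0.0163, 0.3438]
tcp_rot: [3.119, 0.368, 0.003]
wrist_force: [-2.1, -0.0, 8.6]
width: 0.359
7.85 [ 0.5343102  -0.01630674  0.34381407] [-2.05483715 -0.04909139  8.58960932] [ 0.02294741  0.40284912 -0.01885315]
```

```bash
python3 -m jog '[[[0,0,0,0,0,0,0],[0,0,0,0,0,0,0],[0,0,0,0,0,0,0],[0,0,0,0,0,0,0],[0,0,0,-2,0,0,0],[0,0,0,-5,0,0,0],[0,0,0,-9,0,0,0]]]'; python3 - <<'E'
from m import *
snap("scene","scene4"); s=bot.read_state(); print(s['time'],s['tool_pos'],s['wrist_force'],s['width'],s['q'].round(3))
im=cv2.imread("pics/scene4.png"); cv2.imwrite("pics/scene4c.png",cv2.resize(im[90:260,200:350],None,fx=3.5,fy=3.5,interpolation=cv2.INTER_CUBIC))
E
```

```text
time: 8.72
tool_pos: [0.5335, -0.0161, 0.4317]
tcp_rot: [-3.119, -0.368, 0.005]
wrist_force: [1.3, 0.3, -0.7]
width: 0.998
8.775 [ 0.53510956 -0.01620393  0.43907596] [ 1.42035084 -0.75953293  3.89207205] 1.0014862988545754 [-0.077 -0.024  1.861 -0.     1.297  1.259]
```

View pics/scene4c.png

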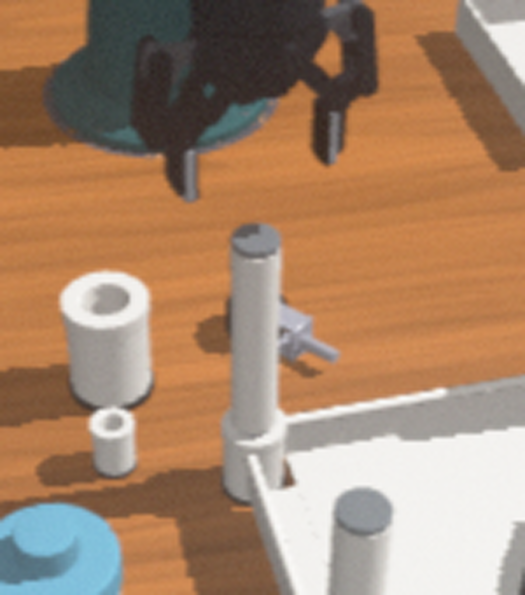

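```bash
python3 -m jog '[[[0,-0.8,2.2,0,0,0,0],[0,-2.5,7.2,0,0,0,0],[0,-4.3,12.4,0,0,0,0.1],[0,-6.1,17.6,0,0,0,0.2],[0,-7.9,22.8,2,0,0,0.3],[0,-9.7,28,4.5,0,0,0.4],[0,-11.5,33.2,7,0,0,0.453],[0,-13,37.5,9.5,0,0,0.453],[0,-13.5,39.1,11,0,0,0.453],[0,-13.5,39.1,11,0,0,0.453]]]'; python3 - <<'E'
from m import *
from scipy.spatial.transform import Rotation as Ro
snap("scene","scene5"); snap("top","top5"); s=bot.read_state(); print(s['time'],s['tool_pos'],s['wrist_force'],s['width'],s['q'].round(3))
print(Ro.from_rotvec(s['tcp_rot']).as_matrix().round(3))
im=cv2.imread("pics/scene5.png"); cv2.imwrite("pics/scene5c.png",cv2.resize(im[130:270,30:180],None,fx=4,fy=4,interpolation=cv2.INTER_CUBIC))
E
```

```text
time: 10.02
tool_pos: [0.493, -0.428, 0.3201]
tcp_rot: [-3.12, 0.344, 0.004]
wrist_force: [1.0, 0.3, 0.6]
width: 1.0
10.125 [ 0.49399689 -0.42686172  0.32259547] [ 0.9110162  -0.10909759  0.74167404] 0.9993594723100008 [-7.510e-01  2.830e-01  1.736e+00  1.000e-03  1.123e+00  1.037e+00]
[[ 0.976 -0.216  0.   ]
 [-0.216 -0.976  0.001]
 [ 0.    -0.001 -1.   ]]
```

View pics/scene5c.png

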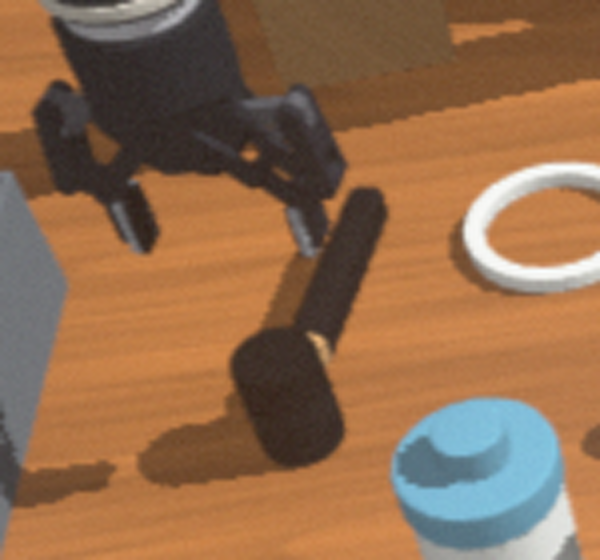

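View pics/top5.png

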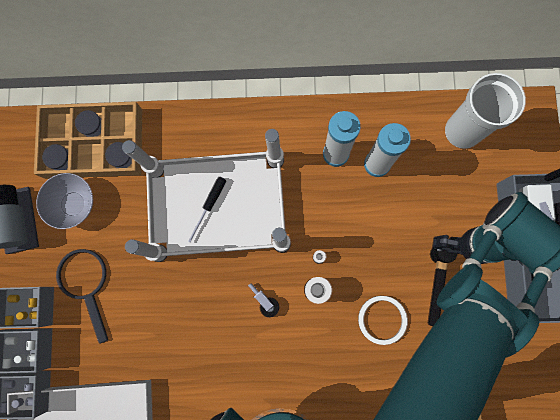

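```bash
python3 - <<'E'
from m import *
h=cv2.imread("pics/scene5.png").astype(int)
m=(h.max(2)<75).astype('uint8'); m[:200]=0; m[:,:80]=0; m[:,125:]=0; 
for y in range(208,250,4):
    x=np.where(m[y])[0]; print(y,x.min() if len(x) else None,x.max() if len(x) else None)
print('bottom',np.where(m.any(1))[0].max())
c=np.array([.4924,-.428])
ang=np.linspace(0,2*np.pi,60)
P=np.array([proj("scene",(c[0]+.025*np.cos(a),c[1]+.025*np.sin(a),z)) for z in(0,.076) for a in ang])
hull=cv2.convexHull(P.astype(np.float32)); mm=np.zeros((420,560),'uint8'); cv2.fillConvexPoly(mm,hull.round().astype(np.int32),1)
for y in range(208,250,4):
    x=np.where(mm[y])[0]; print(y,x.min() if len(x) else None,x.max() if len(x) else None)
print('bottom',P[:,1].max(),'top',P[:,1].min())
E
```

```text
208 105 115
212 98 114
216 91 107
220 89 109
224 89 110
228 90 112
232 92 113
236 94 114
240 95 113
244 98 109
248 None None
bottom 246
208 None None
212 93 108
216 88 110
220 87 111
224 88 113
228 90 114
232 92 116
236 94 117
240 96 116
244 97 112
248 None None
bottom 246.52805610792868 top 210.08985600736972
```

```bash
python3 -m jog '[[[0,0,0,4,0,0,0],[0,0,0,8,0,0,0],[0,0,0,10.8,0,0,0],[0,0,0,11.8,0,0,0],[0,0,0,11.8,0,0,0],[1,0,0,11.8,0,0,0],[1,0,0,11.8,0,0,0],[1,0,0,11.8,0,0,0],[1,0,0,11.8,0,0,0],[1,0,0,11.8,0,0,0]]]' 120; python3 - <<'E'
from m import *
snap("scene","scene6"); s=bot.read_state(); print(s['time'],s['tool_pos'],s['wrist_force'],s['torque'],s['width'],s['q'].round(3))
im=cv2.imread("pics/scene6.png"); cv2.imwrite("pics/scene6c.png",cv2.resize(im[130:270,30:180],None,fx=4,fy=4,interpolation=cv2.INTER_CUBIC))
E
```

```text
time: 11.38
tool_pos: [0.4945, -0.4287, 0.2065]
tcp_rot: [3.121, -0.342, 0.006]
wrist_force: [-0.1, 1.1, 6.5]
width: 0.559
11.425 [ 0.49452707 -0.42871048  0.20655515] [0.94167899 0.02815585 6.3261191 ] [ 0.17409936 -0.05069089  0.00701487] 0.56121519242793 [-0.752  0.405  1.811  0.     0.922  1.037]
```

View pics/scene6c.png

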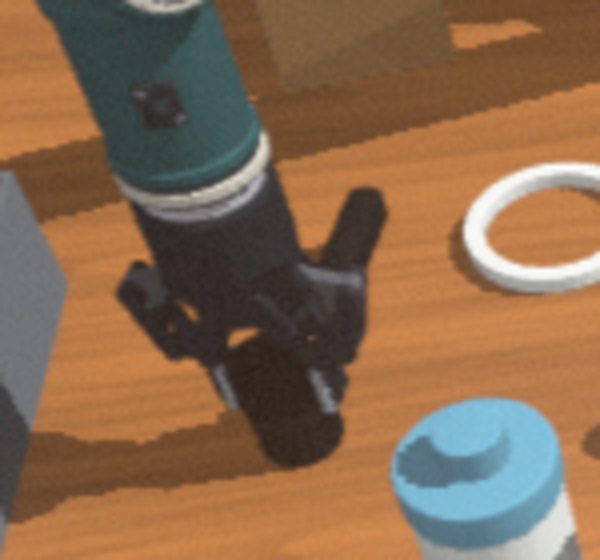

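```bash
python3 -m jog '[[[1,0,0,-2.5,0,0,0],[1,0,0,-7,0,0,0],[1,-0.3,-2.5,-12,0,0,0],[1,-0.8,-6.5,-16.5,0,0,0],[1,-1.3,-11,-21,0,0,0],[1,-1.85,-15.7,-25,0,0,0],[1,-2.4,-20.5,-28,0,0,0],[1,-3,-25.3,-28.5,0,0,0],[1,-3.55,-30.1,-28.5,0,0,0],[1,-4.1,-34.9,-28.5,0,0,0],[1,-4.6,-38.9,-28.5,0,0,0],[1,-4.85,-41.15,-28.5,0,0,0]]]' 120; python3 -m jog '[[[1,0,0,0,0,0,0],[1,0,0,0,0,0,0]]]'; python3 - <<'E'
from m import *
snap("scene","scene7"); s=bot.read_state(); print(s['time'],s['tool_pos'],s['wrist_force'],s['torque'],s['width'],s['q'].round(3))
im=cv2.imread("pics/scene7.png"); cv2.imwrite("pics/scene7c.png",cv2.resize(im[60:240,200:350],None,fx=3.3,fy=3.3,interpolation=cv2.INTER_CUBIC))
E
```

```text
time: 12.92
tool_pos: [0.5347, -0.0136, 0.488]
tcp_rot: [-3.123, 0.339, 0.003]
wrist_force: [0.3, -0.2, -4.7]
width: 0.56
time: 13.18
tool_pos: [0.535, -0.0159, 0.4885]
tcp_rot: [3.122, -0.342, -0.002]
wrist_force: [-0.1, -0.1, -3.9]
width: 0.56
13.225 [ 0.53507215 -0.01627093  0.48861771] [ 0.45793621 -0.56165203 -3.89879785] [ 0.02799054 -0.09492485  0.04375779] 0.5592217931756744 [-7.700e-02 -4.400e-02  1.790e+00 -1.000e-03  1.396e+00  1.713e+00]
```

View pics/scene7c.png

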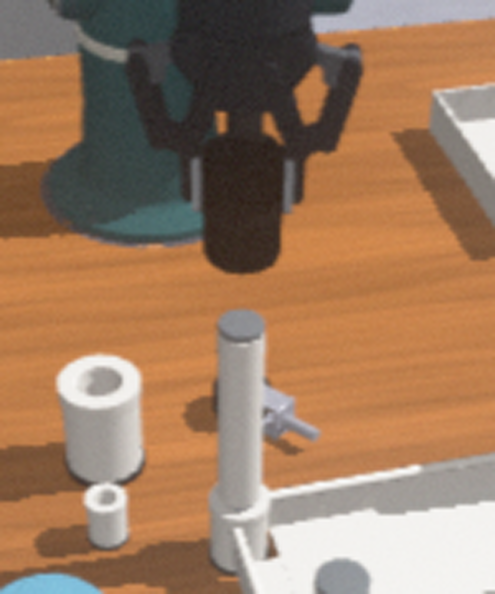

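```bash
python3 -m jog '[[[1,0,0,2,0,0,0],[1,0,0,3.6,0,0,0],[1,0,0,4.4,0,0,0],[1,0,0,4.4,0,0,0],[1,0,0,4.4,0,0,0]]]'; python3 - <<'E'
from m import *
snap("scene","scene8"); s=bot.read_state(); print(s['time'],s['tool_pos'],s['wrist_force'],s['torque'])
im=cv2.imread("pics/scene8.png"); cv2.imwrite("pics/scene8c.png",cv2.resize(im[100:240,220:330],None,fx=4.2,fy=4.2,interpolation=cv2.INTER_CUBIC))
E
```

```text
time: 13.85
tool_pos: [0.5355, -0.0156, 0.4456]
tcp_rot: [3.123, -0.342, 0.001]
wrist_force: [0.8, 0.6, -3.4]
width: 0.563
13.9 [ 0.53558127 -0.01557974  0.44596915] [-0.51393047  0.53602308 -3.21944136] [-0.05691525 -0.08493501  0.02554414]
```

View pics/scene8c.png

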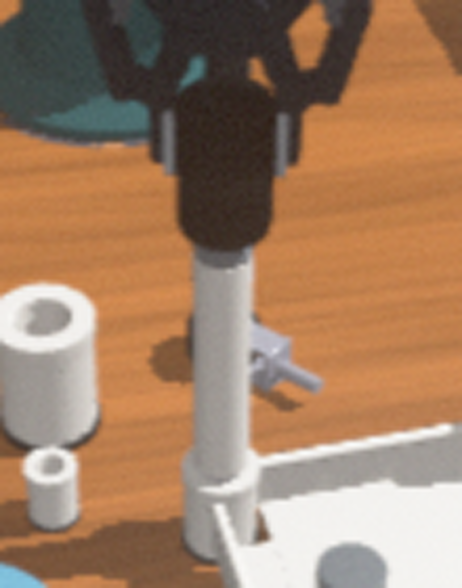

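```bash
python3 -m jog '[[[1,0,0,0.7,0,0,0],[1,0,0,1.55,0,0,0],[1,0,0,1.55,0,0,0]]]'; python3 - <<'E'
from m import *
s=bot.read_state(); print(s['time'],s['tool_pos'],s['wrist_force'],s['torque'],s['width'])
E
```

```text
time: 14.28
tool_pos: [0.5358, -0.0155, 0.4319]
tcp_rot: [-3.123, 0.342, -0.005]
wrist_force: [-1.5, 0.6, 5.2]
width: 0.566
14.275 [ 0.53579313 -0.01553902  0.43188059] [-1.47550474  0.60692265  5.24696706] [ 0.08505723  0.25940034 -0.0044394 ] 0.5655886471235871
```

```bash
python3 -m jog '[[[1,0,0,-0.8,0,0,0],[1,0,0,-1.3,0,0,0],[1,0,0,-1.3,0,0,0],[1,0,0,-1.3,0,0,0],[1,0,0,-0.6,0,0,0],[1,0,0,0.3,0,0,0],[1,0,0,0.3,0,0,0]]]'; python3 - <<'E'
from m import *
s=bot.read_state(); print(s['time'],s['tool_pos'],s['wrist_force'],s['torque'],s['width'])
E
```

```text
time: 15.15
tool_pos: [0.5361, -0.0157, 0.4312]
tcp_rot: [-3.123, 0.342, -0.009]
wrist_force: [-2.8, 0.0, 14.3]
width: 0.562
15.15 [ 0.53608357 -0.01565814  0.43116556] [-2.78389006  0.0347714  14.32119056] [ 0.02927244  0.90674271 -0.0047401 ] 0.56198613378185
```

```bash
python3 -m jog '[[[1,0,0,-1,0,0,0],[1,0,0,-3,0,0,0],[1,0,0,-4,0,0,0],[1,0,0,-4,0,0,0]]]'; cat > gap.py <<'E'
from m import *
import sys
def edge(f):
    im=cv2.imread(f"pics/{f}.png").astype(float).mean(2)
    return im
def prof(f,x0=268,x1=277,y0=145,y1=215):
    return edge(f)[y0:y1,x0:x1].mean(1)
if __name__=="__main__":
    a,b=sys.argv[1:3]
    im1,im2=edge(a),edge(b)
    # shift of the post cap (bright/dark edges) between two pictures
    for nm,(x0,x1,y0,y1) in {"cap":(264,282,150,172),"rim(static)":(262,284,205,235)}.items():
        p=im1[y0:y1,x0:x1]; best=None
        q=im2[y0-6:y1+6,x0-3:x1+3]
        r=cv2.matchTemplate(q.astype('float32'),p.astype('float32'),cv2.TM_CCOEFF_NORMED)
        i=np.unravel_index(r.argmax(),r.shape)
        c=r[:,i[1]]; k=i[0]
        sub=k+ (0.5*(c[k-1]-c[k+1])/(c[k-1]-2*c[k]+c[k+1]) if 0<k<len(c)-1 else 0)
        print(nm,'dy',round(sub-6,2),'dx',i[1]-3,r.max().round(3))
E
python3 - <<'E'
from m import *
snap("scene","scene9"); s=bot.read_state(); print(s['time'],s['tool_pos'],s['wrist_force'])
im=cv2.imread("pics/scene9.png"); cv2.imwrite("pics/scene9c.png",cv2.resize(im[130:240,230:320],None,fx=5,fy=5,interpolation=cv2.INTER_CUBIC))
E
python3 gap.py scene4 scene9; python3 gap.py scene4 scene7
```

```text
time: 15.65
tool_pos: [0.5357, -0.0156, 0.468]
tcp_rot: [-3.123, 0.342, -0.004]
wrist_force: [0.2, 0.0, -4.6]
width: 0.563
15.7 [ 0.53539518 -0.015575    0.4669551 ] [-0.08441734  0.01839579 -2.69759113]
cap dy 1.25 dx 0 0.839
rim(static) dy 0.0 dx 0 0.998
cap dy -0.01 dx 0 0.886
rim(static) dy 0.0 dx 0 0.999
```

View pics/scene9c.png

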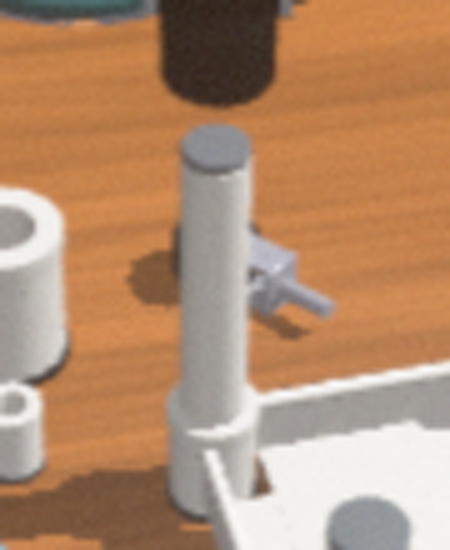

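```bash
python3 -m jog '[[[1,0,0,1.5,0,0,0],[1,0,0,2.3,0,0,0],[1,0,0,2.3,0,0,0],[1,0,0,2.3,0,0,0],[1,0,0,3.1,0,0,0],[1,0,0,4.1,0,0,0],[1,0,0,4.1,0,0,0]]]'; python3 - <<'E'
from m import *
s=bot.read_state(); print(s['time'],s['tool_pos'],s['wrist_force'],s['torque'],s['width'])
E
```

```text
time: 16.58
tool_pos: [0.5361, -0.0156, 0.4305]
tcp_rot: [-3.123, 0.342, -0.01]
wrist_force: [-3.4, 0.0, 13.9]
width: 0.558
16.575 [ 0.5361491  -0.01564579  0.43047237] [-3.44882631  0.03344995 13.88158613] [ 0.06570172  0.8695207  -0.12407605] 0.5575765571820717
```

```bash
python3 -m jog '[[[1,0,0,-1,0,0,0],[1,0,0,-3,0,0,0],[1,0,0,-4,0,0,0],[1,0,0,-4,0,0,0]]]'; python3 - <<'E'
from m import *
snap("scene","scene10"); s=bot.read_state(); print(s['time'],s['tool_pos'],s['wrist_force'])
from scipy.optimize import curve_fit
# column profiles of cap's upper edge & cap/tube edge for each picture
for f in("scene4","scene7","scene9","scene10"):
    im=cv2.imread(f"pics/{f}.png").astype(float)
    print(f,' '.join('%4d'%v for v in im[148:172,269:276].mean((1,2))))
    print(f,' '.join('%4d'%v for v in im[200:225,268:276].mean((1,2))))
for z in (.228,.222): print(proj("scene",(.5343,-.0163,z)),proj("scene",(.5503,-.0163,z)),proj("scene",(.5183,-.0163,z)))
print('shoulder/rim front',proj("scene",(.5503,-.0163,.067)),proj("scene",(.5503,-.0163,.062)))
E
python3 gap.py scene9 scene10
```

```text
time: 17.08
tool_pos: [0.5357, -0.0156, 0.467]
tcp_rot: [-3.123, 0.342, -0.004]
wrist_force: [0.3, 0.2, -3.9]
width: 0.563
17.125 [ 0.53542296 -0.01554413  0.46600837] [ 1.05153328  0.20331032 -3.59058004]
scene4  127  126  128  126  124  120  109  104  108  126  141  144  143  136  109  114  168  157  152  153  152  152  154  153
scene4  155  155  155  155  155  155  155  156  156  155  156  156  156  151  155  190  229  193  158  156  179  180  182  183  180
scene7  125  126  128  128  124  127  141  144  143  142  143  144  143  136  109  114  168  156  153  154  153  152  153  153
scene7  155  156  156  155  155  155  155  155  156  156  156  156  157  152  157  190  230  194  159  157  180  180  183  184  179
scene9   46   46   55   91  120  123  130  141  143  142  143  143  143  143  136  111  110  155  153  153  152  152  152  152
scene9  155  155  154  155  155  155  155  155  155  157  156  156  156  156  161  191  230  194  159  156  179  180  184  184  179
scene10   47   47   49   71  118  124  130  141  143  143  142  143  144  143  140  121  106  136  151  151  152  153  152  153
scene10  155  155  155  156  155  155  156  154  156  156  156  156  156  158  165  192  230  195  159  157  180  180  182  184  180
[272.86271565 156.82752108] [274.33821135 161.29187932] [271.42215901 152.4688768 ]
[272.84008678 158.99839077] [274.30858791 163.46861833] [271.40620442 154.63354533]
shoulder/rim front [273.6270099  213.55116784] [273.60740503 214.9917389 ]
cap dy 0.23 dx 0 0.969
rim(static) dy 0.0 dx 0 0.999
```

```bash
python3 -m jog '[[[1,0,0,1.5,0,0,0],[1,0,0,2.3,0,0,0],[1,0,0,2.3,0,0,0],[1,0,0,2.3,0,0,0],[1,0,0,3.05,0,0,0],[1,0,0,4.05,0,0,0],[1,0,0,4.05,0,0,0]]]'; python3 - <<'E'
from m import *
s=bot.read_state(); print(s['time'],s['tool_pos'],s['wrist_force'],s['torque'],s['width'])
E
python3 -m jog '[[[1,0,0,-1,0,0,0],[1,0,0,-3,0,0,0],[1,0,0,-4,0,0,0],[1,0,0,-4,0,0,0]]]'; python3 - <<'E'
from m import *
snap("scene","scene11"); s=bot.read_state(); print(s['time'],s['tool_pos'],s['wrist_force'])
for f in("scene10","scene11"):
    im=cv2.imread(f"pics/{f}.png").astype(float)
    print(f,' '.join('%4d'%v for v in im[148:172,269:276].mean((1,2))))
    print(f,' '.join('%4d'%v for v in im[200:225,268:276].mean((1,2))))
E
python3 gap.py scene10 scene11
```

```text
time: 18.0
tool_pos: [0.536, -0.0157, 0.4299]
tcp_rot: [-3.123, 0.342, -0.009]
wrist_force: [-3.6, 0.3, 14.4]
width: 0.564
18.0 [ 0.53595421 -0.01565167  0.42987323] [-3.58085818  0.28956727 14.4489175 ] [ 0.01878201  1.01520417 -0.02799267] 0.5640627406521893
time: 18.5
tool_pos: [0.5357, -0.0156, 0.4665]
tcp_rot: [-3.123, 0.342, -0.004]
wrist_force: [-0.7, -0.0, -4.5]
width: 0.56
18.55 [ 0.53543772 -0.015584    0.46553154] [ 0.69730513  0.26162423 -4.81335809]
scene10   47   47   49   71  118  124  130  141  143  143  142  143  144  143  140  121  106  136  151  151  152  153  152  153
scene10  155  155  155  156  155  155  156  154  156  156  156  156  156  158  165  192  230  195  159  157  180  180  182  184  180
scene11   46   45   47   66  117  124  130  139  142  144  142  142  142  144  141  124  104  130  150  152  153  152  153  153
scene11  155  154  155  156  155  156  155  155  156  157  156  157  156  157  166  192  230  194  159  156  179  180  182  184  179
cap dy 0.07 dx 0 0.988
rim(static) dy 0.0 dx 0 0.999
```

```bash
python3 -m jog '[[[1,0,0,1.5,0,0,0],[1,0,0,2.3,0,0,0],[1,0,0,2.3,0,0,0],[1,0,0,2.3,0,0,0],[1,0,0,3.05,0,0,0],[1,0,0,4.05,0,0,0],[1,0,0,4.05,0,0,0]]]'; python3 - <<'E'
from m import *
s=bot.read_state(); print(s['time'],s['tool_pos'],s['wrist_force'],s['torque'],s['width'])
E
python3 -m jog '[[[1,0,0,-1,0,0,0],[1,0,0,-3,0,0,0],[1,0,0,-4,0,0,0],[1,0,0,-4,0,0,0]]]'; python3 - <<'E'
from m import *
snap("scene","scene12"); s=bot.read_state(); print(s['time'],s['tool_pos'],s['wrist_force'])
for f in("scene11","scene12"):
    im=cv2.imread(f"pics/{f}.png").astype(float)
    print(f,' '.join('%4d'%v for v in im[148:172,269:276].mean((1,2))))
    print(f,' '.join('%4d'%v for v in im[200:225,268:276].mean((1,2))))
im=cv2.imread("pics/scene12.png"); cv2.imwrite("pics/scene12c.png",cv2.resize(im[195:240,250:300],None,fx=10,fy=10,interpolation=cv2.INTER_CUBIC))
E
python3 gap.py scene11 scene12
```

```text
time: 19.42
tool_pos: [0.5359, -0.0156, 0.4293]
tcp_rot: [-3.123, 0.342, -0.008]
wrist_force: [-4.1, -1.1, 14.0]
width: 0.561
19.425 [ 0.53587328 -0.01559759  0.42933817] [-4.140664   -1.0590082  14.02180934] [ 0.01694486  1.13015354 -0.01285386] 0.5606665409011062
time: 19.92
tool_pos: [0.5357, -0.0156, 0.466]
tcp_rot: [-3.123, 0.342, -0.004]
wrist_force: [-1.0, 0.2, -5.0]
width: 0.562
19.975 [ 0.53544132 -0.01558333  0.46499995] [-0.75614878  0.38006789 -4.0463841 ]
scene11   46   45   47   66  117  124  130  139  142  144  142  142  142  144  141  124  104  130  150  152  153  152  153  153
scene11  155  154  155  156  155  156  155  155  156  157  156  157  156  157  166  192  230  194  159  156  179  180  182  184  179
scene12   46   46   46   58  107  122  129  138  142  144  142  143  143  144  141  127  105  133  150  152  153  153  152  152
scene12  155  155  155  155  155  155  156  156  155  156  156  157  156  157  164  191  229  194  158  156  179  180  182  184  179
cap dy 0.06 dx 0 0.99
rim(static) dy 0.01 dx 0 0.999
```

View pics/scene12c.png

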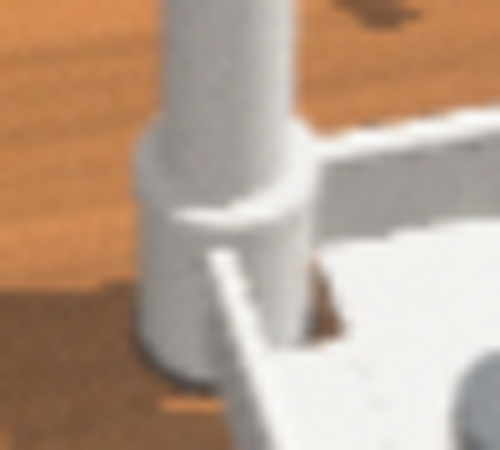

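```bash
cat > cmp.py <<'E'
from m import *
import sys
f=sys.argv[1]
im=cv2.imread(f"pics/{f}.png").astype(float).mean(2)
def front(x,y,z,r):
    # row where the circle's camera-side edge crosses the column of its own axis
    a=np.linspace(0,2*np.pi,721); P=np.array([proj("scene",(x+r*np.cos(t),y+r*np.sin(t),z)) for t in a])
    return P[:,1].max(),P[P[:,1].argmax(),0], P[:,1].min()
for nm,(x,y) in {"ours":(.5338,-.0167),"near":(.5172,.3106),"farR":(.7593,-.0072),"farL":(.7377,.3145)}.items():
    ct,ut,tt=front(x,y,.222,.016); cr,ur,_=front(x,y,.062,.023)
    print(nm,'pred capfront',round(ct,2),'col',round(ut,1),'captop',round(tt,2),'rimfront',round(cr,2),'col',round(ur,1))
    for c,u in((ct,ut),(cr,ur)):
        r0=int(c)-7; uu=int(round(u)); print('   ',r0,' '.join('%4d'%v for v in im[r0:r0+15,uu-2:uu+3].mean(1)))
E
python3 cmp.py scene12
```

```text
ours pred capfront 163.43 col 272.7 captop 154.44 rimfront 217.01 col 272.2
    156  142  144  142  143  142  144  142  133  107  132  151  154  154  155  154
    210  155  156  155  156  161  191  233  203  160  159  195  198  198  200  193
near pred capfront 142.4 col 409.3 captop 134.44 rimfront 194.99 col 395.4
    135  135  144  146  145  144  144  143  137  110  110  156  155  153  155  157
    187  150  150  150  150  151  152  169  232  211  161  152  150  151  153  152Traceback (most recent call last):
  File "cmp.py", line 10, in <module>
    ct,ut,tt=front(x,y,.222,.016); cr,ur,_=front(x,y,.062,.023)
             ~~~~~^^^^^^^^^^^^^^^
  File "cmp.py", line 7, in front
    a=np.linspace(0,2*np.pi,721); P=np.array([proj("scene",(x+r*np.cos(t),y+r*np.sin(t),z)) for t in a])
                                              ~~~~^^^^^^^^^^^^^^^^^^^^^^^^^^^^^^^^^^^^^^^^^
  File "h.py", line 12, in proj
    K,R,t=cam(n); q=K@(R@np.array(p,float)+t); return q[:2]/q[2]
          ~~~^^^
  File "h.py", line 4, in cam
    m=bot.camera_model(n); K=np.array(m["intrinsics"],float); R=cv2.Rodrigues(np.array(m["rvec"],float))[0]; t=np.array(m["tvec"],float).ravel()
ValueError: time passes only in moves, steps and waits
```

```bash
python3 -m jog '[[[1,0,0,-1.5,0,0,0],[1,0.25,2.25,-2.2,0,0,0],[1,0.75,6.25,-2.2,0,0,0],[1,1.3,11,-2.2,0,0,0],[1,1.85,15.8,0,0,0,0],[1,2.45,20.7,3,0,0,0],[1,3,25.5,7,0,0,0],[1,3.55,30.2,11,0,0,0],[1,4.1,34.7,15,0,0,0],[1,4.55,38.6,18.5,0,0,0],[1,4.85,41.15,21.5,0,0,0],[1,4.85,41.15,23,0,0,0]]]'; python3 -m jog '[[[1,0,0,0,0,0,0],[1,0,0,1.5,0,0,0],[1,0,0,2.2,0,0,0],[1,0,0,2.5,0,0,0],[1,0,0,2.5,0,0,0]]]'; python3 - <<'E'
from m import *
snap("scene","scene13"); s=bot.read_state(); print(s['time'],s['tool_pos'],s['wrist_force'],s['torque'])
im=cv2.imread("pics/scene13.png"); cv2.imwrite("pics/scene13c.png",cv2.resize(im[130:270,30:180],None,fx=4,fy=4,interpolation=cv2.INTER_CUBIC))
E
```

```text
time: 21.48
tool_pos: [0.4927, -0.4295, 0.2325]
tcp_rot: [-3.121, 0.346, 0.004]
wrist_force: [0.4, 0.8, -3.7]
width: 0.561
time: 22.1
tool_pos: [0.4937, -0.4275, 0.2097]
tcp_rot: [-3.123, 0.341, 0.0]
wrist_force: [0.1, -0.8, -4.3]
width: 0.562
22.15 [ 0.4937582  -0.42771473  0.20999534] [ 0.47462836  0.98440292 -4.13014134] [-0.0799598  -0.06880714  0.03070124]
```

View pics/scene13c.png

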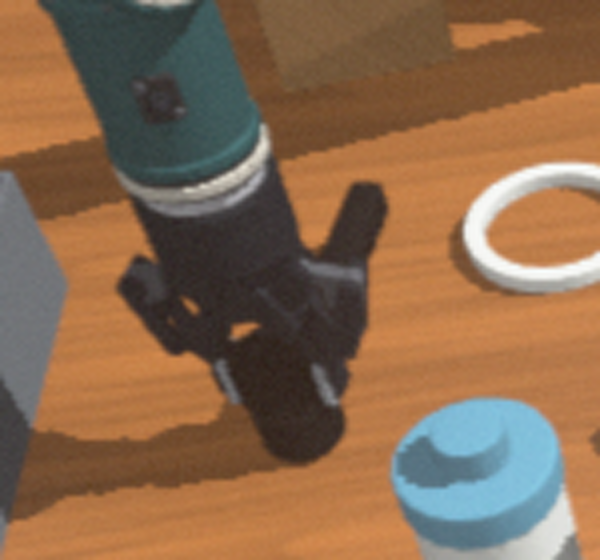

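```bash
python3 -m jog '[[[1,0,0,0.15,0,0,0],[1,0,0,0.3,0,0,0],[1,0,0,0.45,0,0,0],[1,0,0,0.45,0,0,0]]]'
```

```text
time: 22.65
tool_pos: [0.4937, -0.428, 0.2066]
tcp_rot: [3.123, -0.342, 0.001]
wrist_force: [-3.5, 2.4, 4.6]
width: 0.557
```

```bash
python3 -m jog '[[[1,0,0,0.1,0,0,0],[1,0,0,0.2,0,0,0],[1,0,0,0.2,0,0,0]]]'
```

```text
time: 23.02
tool_pos: [0.4938, -0.428, 0.2065]
tcp_rot: [3.123, -0.342, 0.001]
wrist_force: [-7.0, 5.1, 15.6]
width: 0.56
```

```bash
python3 -m jog '[[[1,0,0,-0.25,0,0,0],[1,0,0,-0.25,0,0,0],[0.8,0,0,-0.25,0,0,0],[0.4,0,0,-0.25,0,0,0],[0,0,0,-0.25,0,0,0],[0,0,0,-0.25,0,0,0],[0,0,0,-0.25,0,0,0],[0,0,0,-2,0,0,0],[0,0,0,-6,0,0,0],[0,0,0,-12,0,0,0],[0,-3,2,-16,0,0,0],[0,-7,5,-20,0,0,0]]]'; python3 -m jog '[[[0,-3,3,0,0,0,0],[0,-6,6,0,0,0,0],[0,-6,6,0,0,0,0]]]'; python3 - <<'E'
from m import *
snap("scene","scene14"); snap("top","top14"); s=bot.read_state(); print(s['time'],s['tool_pos'],s['wrist_force'],s['width'])
E
```

```text
time: 24.52
tool_pos: [0.4155, -0.4608, 0.4058]
tcp_rot: [3.121, -0.338, 0.004]
wrist_force: [0.2, -1.5, -0.5]
width: 1.002
time: 24.9
tool_pos: [0.3416, -0.5079, 0.4041]
tcp_rot: [3.12, -0.348, 0.001]
wrist_force: [0.4, 0.2, -0.9]
width: 0.997
25.0 [ 0.34367463 -0.50664941  0.40339224] [1.00366608 0.26861984 0.44542276] 0.9969917683114243
```

View pics/scene14.png

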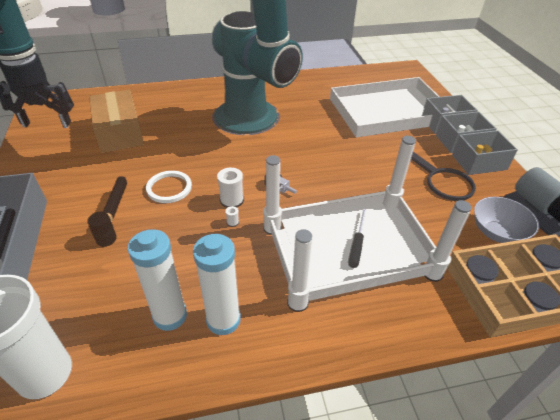

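View pics/top14.png

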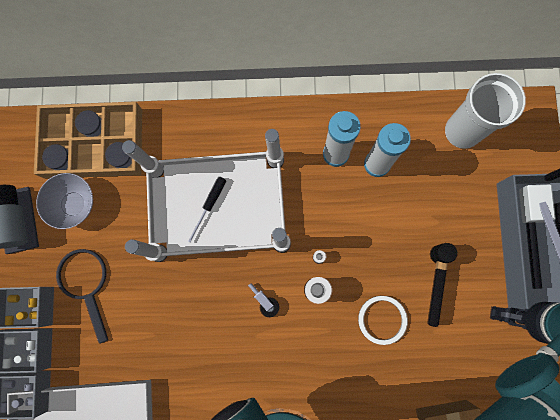

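```bash
python3 - <<'E'
from m import *
M=cam("scene"); K,R,t=M
def pj(P): q=(R@np.array(P,float).T).T+t; q=(K@q.T).T; return q[:,:2]/q[:,2:]
im=cv2.imread("pics/scene14.png").astype(float).mean(2)
a=np.linspace(0,2*np.pi,361)
def front(x,y,z,r):
    P=pj(np.c_[x+r*np.cos(a),y+r*np.sin(a),0*a+z]); i=P[:,1].argmax(); return P[i,1],P[i,0]
for nm,(x,y) in {"ours":(.5338,-.0167),"near":(.5172,.3106),"farR":(.7593,-.0072),"farL":(.7377,.3145)}.items():
    ct,ut=front(x,y,.222,.016); ct2,_=front(x,y,.223,.016); cr,ur=front(x,y,.062,.023)
    def cen(c,u,sgn):
        r0=int(c)-4; p=im[r0:r0+10,int(round(u))-2:int(round(u))+3].mean(1); print('   ',r0,p.round())
        return r0,p
    r0,p=cen(ct,ut,-1); w=np.clip(138-p,0,None); k=p[:8].argmin(); sl=slice(max(k-2,0),k+3); cm=r0+(np.arange(10)[sl]*w[sl]).sum()/w[sl].sum()
    r1,q=cen(cr,ur,1); w=np.clip(q-170,0,None); k=q[:8].argmax(); sl=slice(max(k-2,0),k+3); rm=r1+(np.arange(10)[sl]*w[sl]).sum()/w[sl].sum()
    print(nm,'pred',ct.round(2),cr.round(2),'meas',cm.round(2),rm.round(2),'dist diff px',round((rm-cm)-(cr-ct),2),'px/mm',round(ct-ct2,3))
E
python3 - <<'E'
import cv2
im=cv2.imread("pics/scene14.png")
a=cv2.resize(im[150:240,250:310],None,fx=6,fy=6,interpolation=cv2.INTER_CUBIC); b=cv2.resize(im[130:220,375:435],None,fx=6,fy=6,interpolation=cv2.INTER_CUBIC)
cv2.imwrite("pics/scene14c.png",cv2.hconcat([a,b]))
E
```

```text
159 [144. 144. 144. 143. 134. 108. 132. 151. 155. 155.]
    213 [156. 160. 190. 233. 203. 159. 159. 195. 198. 198.]
ours pred 163.43 217.01 meas 164.06 216.11 dist diff px -1.54 px/mm 0.361
    138 [145. 144. 143. 143. 137. 109. 109. 157. 155. 154.]
    190 [151. 152. 153. 168. 233. 211. 161. 152. 151. 152.]
near pred 142.4 194.99 meas 143.47 194.4 dist diff px -1.66 px/mm 0.354
    235 [148. 150. 149. 149. 150. 146. 127. 113. 148. 156.]
    289 [153. 151. 158. 201. 237. 236. 187. 156. 151. 153.]
farR pred 239.49 293.29 meas 241.69 293.38 dist diff px -2.1 px/mm 0.365
    203 [141. 140. 140. 138. 135. 123. 108.  99. 109. 135.]
    257 [136. 139. 141. 145. 148. 156. 192. 159. 144. 143.]
farL pred 207.43 261.16 meas 209.78 263.0 dist diff px -0.51 px/mm 0.364
```

View pics/scene14c.png

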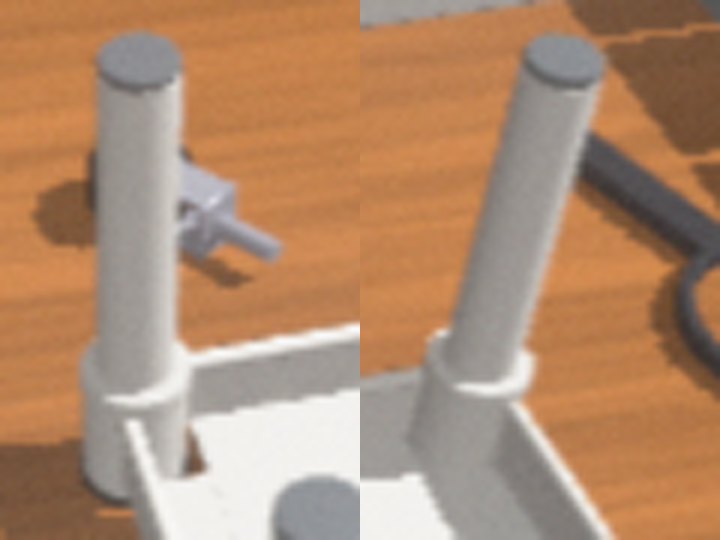

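The camera puts the post home to within about 0.3 mm. The mallet's contact heights, 0.4293 on the post and 0.2065 on the bench, leave up to 0.8 mm in doubt. I'll check by lightly touching this post top and the fitted near post with the shut fingertips.

```bash
python3 -m jog '[[[1,0.5,-3.5,-1.5,0,0,0],[1,1.4,-9.2,-3,0,0,0],[1,2.3,-15,-4.5,0,0,0],[1,3.2,-20.8,-4.5,0,0,0],[1,4.1,-26.6,-4.5,0,0,0],[1,5,-32.4,-4.5,0,0,0],[1,5.9,-38.2,-4.5,0,0,0],[1,6.8,-44,-4.5,0,0,0],[1,7.6,-49.5,-4.5,0,0,0],[1,8,-52,-4.5,0,0,0],[1,8,-52,-4.5,0,0,0],[1,8,-52,-3.5,0,0,0]]]' 40; python3 -m jog '[[[1,0,0,1.5,0,0,0],[1,0,0,2.5,0,0,0],[1,0,0,2.5,0,0,0]]]'; python3 - <<'E'
from m import *
s=bot.read_state(); print(s['time'],s['tool_pos'],s['wrist_force'],s['width'])
E
```

```text
time: 26.5
tool_pos: [0.5348, -0.0159, 0.438]
tcp_rot: [3.123, -0.34, 0.003]
wrist_force: [-0.1, -0.1, -0.1]
width: -0.001
time: 26.88
tool_pos: [0.5339, -0.0169, 0.4104]
tcp_rot: [3.123, -0.344, -0.005]
wrist_force: [0.8, -0.1, -0.2]
width: -0.003
26.875 [ 0.53389973 -0.01689653  0.41035261] [ 0.83902984 -0.05111525 -0.188314  ] -0.003115327751819503
```

```bash
python3 -m jog '[[[1,0,0,0.6,0,0,0],[1,0,0,1.1,0,0,0],[1,0,0,1.4,0,0,0],[1,0,0,1.55,0,0,0],[1,0,0,1.55,0,0,0]]]'; python3 -m jog '[[[1,0,0,0.05,0,0,0],[1,0,0,0.1,0,0,0],[1,0,0,0.1,0,0,0]]]'
```

```text
time: 27.5
tool_pos: [0.5346, -0.0162, 0.3967]
tcp_rot: [3.123, -0.342, 0.0]
wrist_force: [0.3, -0.2, -0.5]
width: -0.001
time: 27.88
tool_pos: [0.5347, -0.0162, 0.3963]
tcp_rot: [-3.123, 0.342, -0.001]
wrist_force: [-0.8, -0.4, 2.6]
width: 0.0
```

```bash
python3 -m jog '[[[1,0,0,-2,0,0,0],[1,-0.5,-2,-3,0,0,0],[1,-1.9,-7,-3,0,0,0],[1,-3.4,-12.5,-3,0,0,0],[1,-4.9,-18,-3,0,0,0],[1,-6.4,-23.4,-3,0,0,0],[1,-7.8,-28.4,-3,0,0,0],[1,-8.6,-31.5,-3,0,0,0],[1,-8.6,-31.5,-2,0,0,0],[1,-8.6,-31.5,-0.5,0,0,0],[1,-8.6,-31.5,-0.2,0,0,0],[1,-8.6,-31.5,-0.2,0,0,0]]]'; python3 -m jog '[[[1,0,0,0.1,0,0,0],[1,0,0,0.2,0,0,0],[1,0,0,0.2,0,0,0]]]'
```

```text
time: 29.38
tool_pos: [0.5189, 0.3088, 0.3971]
tcp_rot: [3.122, -0.344, -0.002]
wrist_force: [0.1, 0.4, -0.5]
width: -0.0
time: 29.75
tool_pos: [0.5189, 0.3099, 0.396]
tcp_rot: [-3.123, 0.342, -0.0]
wrist_force: [-0.3, 0.2, -0.8]
width: 0.001
```

```bash
python3 -m jog '[[[1,0,0,0.05,0,0,0],[1,0,0,0.1,0,0,0],[1,0,0,0.1,0,0,0]]]'; python3 -m jog '[[[1,0,0,0.05,0,0,0],[1,0,0,0.1,0,0,0],[1,0,0,0.1,0,0,0]]]'
```

```text
time: 30.12
tool_pos: [0.5189, 0.31, 0.3955]
tcp_rot: [-3.123, 0.342, -0.001]
wrist_force: [-1.4, -1.4, 5.1]
width: -0.003
time: 30.5
tool_pos: [0.5188, 0.31, 0.3955]
tcp_rot: [-3.122, 0.342, -0.001]
wrist_force: [-3.7, -1.8, 8.7]
width: -0.002
```

The touch heights are 0.3963 on this post and 0.3955 on the fitted post, so it still stands about 0.8 mm proud. The mallet readings agree with that. I'll fetch the mallet again and give slightly faster blows.

```bash
python3 -m jog '[[[1,0,0,-3,0,0,0],[0,0.3,1.5,-6,0,0,0],[0,1.1,6,-6,0,0,0],[0,2.2,12,-6,0,0,0],[0,3.35,18,-6,0,0,0],[0,4.45,24,-6,0,0,0],[0,5.6,30,-6,0,0,0],[0,6.7,36,-6,0,0,0],[0,7.8,42,-6,0,0,0],[0,8.9,48,-6,0,0,0],[0,10,54,-5,0,0,0],[0,11.1,59.5,-4,0,0,0]]]' 120; python3 -m jog '[[[0,0.9,5,2,0,0,0],[0,1.8,9.8,5,0,0,0],[0,2.4,13.1,8,0,0,0],[0,2.4,13.1,11.5,0,0,0],[0,2.4,13.1,11.5,0,0,0]]]'; python3 - <<'E'
from m import *
snap("scene","scene15"); s=bot.read_state(); print(s['time'],s['tool_pos'],s['tcp_rot'],s['wrist_force'],s['width'],s['q'].round(2))
im=cv2.imread("pics/scene15.png"); cv2.imwrite("pics/scene15c.png",cv2.resize(im[130:270,30:180],None,fx=4,fy=4,interpolation=cv2.INTER_CUBIC))
E
```

```text
time: 32.0
tool_pos: [0.498, -0.2971, 0.4333]
tcp_rot: [3.123, -0.343, 0.001]
wrist_force: [0.1, 0.8, -0.1]
width: 1.002
time: 32.62
tool_pos: [0.492, -0.4274, 0.314]
tcp_rot: [-3.117, 0.343, 0.011]
wrist_force: [-0.1, 0.4, 0.2]
width: 1.001
32.675 [ 0.49287287 -0.4276051   0.3166736 ] [-3.12009436  0.34215704  0.00539687] [ 0.04195469 -0.2326391   0.41279779] 0.9983487760948515 [-0.75  0.29  1.74  0.    1.12  1.04]
```

View pics/scene15c.png

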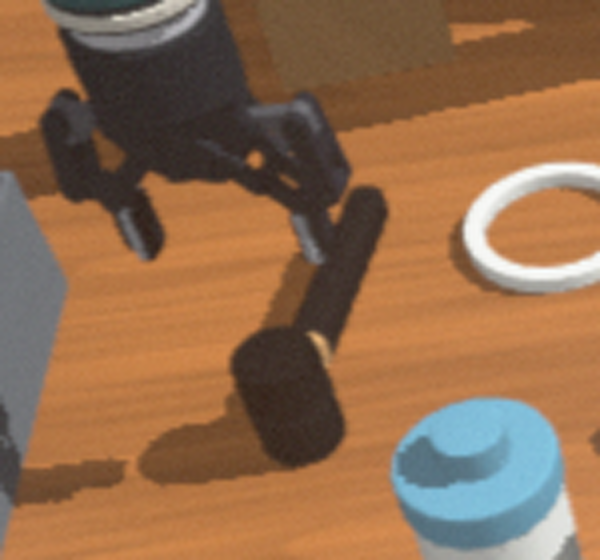

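```bash
python3 -m jog '[[[0,0,0,4,0,0,0],[0,0,0,8,0,0,0],[0,0,0,10.5,0,0,0],[0,0,0,11.4,0,0,0],[0,0,0,11.4,0,0,0],[1,0,0,11.4,0,0,0],[1,0,0,11.4,0,0,0],[1,0,0,11.4,0,0,0],[1,0,0,11.4,0,0,0],[1,0,0,11.4,0,0,0]]]' 120; python3 - <<'E'
from m import *
s=bot.read_state(); print(s['time'],s['tool_pos'],s['tcp_rot'],s['wrist_force'],s['width'])
E
```

```text
time: 33.92
tool_pos: [0.4944, -0.4288, 0.2069]
tcp_rot: [3.121, -0.342, 0.005]
wrist_force: [0.7, -0.2, 7.1]
width: 0.561
33.925 [ 0.49439259 -0.42880499  0.206935  ] [ 3.12086642 -0.34211782  0.00509631] [ 0.67546094 -0.15512283  7.10477034] 0.5612107643563633
```

```bash
python3 -m jog '[[[1,0,0,-2.5,0,0,0],[1,0,0,-7,0,0,0],[1,-0.3,-2.5,-12,0,0,0],[1,-0.8,-6.5,-16.5,0,0,0],[1,-1.3,-11,-21,0,0,0],[1,-1.85,-15.7,-24.5,0,0,0],[1,-2.4,-20.5,-26.5,0,0,0],[1,-3,-25.3,-26.5,0,0,0],[1,-3.55,-30.1,-26.5,0,0,0],[1,-4.1,-34.9,-26.5,0,0,0],[1,-4.6,-38.9,-26.5,0,0,0],[1,-4.85,-41.15,-26.5,0,0,0]]]' 120; python3 -m jog '[[[1,0,0,0,0,0,0],[1,0,0,1,0,0,0],[1,0,0,1.6,0,0,0],[1,0,0,1.6,0,0,0],[1,0,0,1.6,0,0,0]]]'; python3 - <<'E'
from m import *
snap("scene","scene16"); s=bot.read_state(); print(s['time'],s['tool_pos'],s['tcp_rot'],s['wrist_force'],s['width'])
im=cv2.imread("pics/scene16.png"); cv2.imwrite("pics/scene16c.png",cv2.resize(im[90:240,220:330],None,fx=4,fy=4,interpolation=cv2.INTER_CUBIC))
E
```

```text
time: 35.42
tool_pos: [0.5346, -0.0138, 0.4685]
tcp_rot: [-3.123, 0.339, 0.003]
wrist_force: [0.1, -0.3, -5.0]
width: 0.562
time: 36.05
tool_pos: [0.5352, -0.0164, 0.4537]
tcp_rot: [3.123, -0.344, -0.0]
wrist_force: [-0.2, -0.0, -4.1]
width: 0.564
36.1 [ 0.53528806 -0.01628922  0.45394774] [ 3.12273885e+00 -3.43310857e-01  6.25140715e-04] [ 0.40954801 -0.25590416 -3.78559774] 0.5575256397988094
```

View pics/scene16c.png

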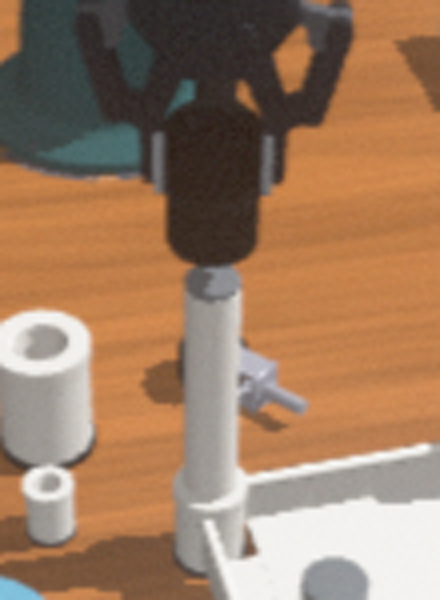

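```bash
python3 -m jog '[[[1,0,0,0.7,0,0,0],[1,0,0,1.75,0,0,0],[1,0,0,2.8,0,0,0],[1,0,0,2.8,0,0,0]]]'; python3 - <<'E'
from m import *
s=bot.read_state(); print(s['time'],s['tool_pos'],s['wrist_force'],s['torque'])
E
```

```text
time: 36.6
tool_pos: [0.5354, -0.0158, 0.4292]
tcp_rot: [3.123, -0.342, 0.005]
wrist_force: [-5.1, -0.5, 12.7]
width: 0.561
36.6 [ 0.53543843 -0.015826    0.42920266] [-5.06587245 -0.51065806 12.7387517 ] [ 0.02688927  1.01304811 -0.03514118]
```

```bash
python3 -m jog '[[[1,0,0,-1.2,0,0,0],[1,0,0,-2.6,0,0,0],[1,0,0,-2.8,0,0,0],[1,0,0,-2.8,0,0,0],[1,0,0,-2.1,0,0,0],[1,0,0,-1.0,0,0,0],[1,0,0,0.1,0,0,0],[1,0,0,0.1,0,0,0]]]'; python3 - <<'E'
from m import *
s=bot.read_state(); print(s['time'],s['tool_pos'],s['wrist_force'],s['torque'])
E
```

```text
time: 37.6
tool_pos: [0.5353, -0.0159, 0.4287]
tcp_rot: [3.123, -0.342, 0.004]
wrist_force: [-5.7, 1.0, 16.1]
width: 0.563
37.6 [ 0.53529236 -0.01589222  0.42866826] [-5.67552291  0.95956626 16.09339838] [ 0.04504728  1.36757561 -0.02229384]
```

```bash
python3 -m jog '[[[1,0,0,-1.2,0,0,0],[1,0,0,-2.6,0,0,0],[1,0,0,-2.8,0,0,0],[1,0,0,-2.8,0,0,0],[1,0,0,-2.1,0,0,0],[1,0,0,-1.0,0,0,0],[1,0,0,0.05,0,0,0],[1,0,0,0.05,0,0,0]]]'; python3 - <<'E'
from m import *
s=bot.read_state(); print(s['time'],s['tool_pos'],s['wrist_force'],s['torque'])
E
```

```text
time: 38.6
tool_pos: [0.5352, -0.0158, 0.4286]
tcp_rot: [3.123, -0.342, 0.004]
wrist_force: [-7.1, 0.0, 18.1]
width: 0.563
38.6 [ 0.53524346 -0.0158347   0.42859744] [-7.13727982  0.04443892 18.13468758] [0.067656   1.58826686 0.02791623]
```

```bash
python3 -m jog '[[[1,0,0,-1.5,0,0,0],[1,0,0,-4.5,0,0,0],[1,0.6,5,-4.5,0,0,0],[1,1.25,10.5,-4.5,0,0,0],[1,1.85,15.8,-2.5,0,0,0],[1,2.45,20.7,0.5,0,0,0],[1,3,25.5,4,0,0,0],[1,3.55,30.2,8,0,0,0],[1,4.1,34.7,12,0,0,0],[1,4.55,38.6,15.5,0,0,0],[1,4.85,41.15,18.5,0,0,0],[1,4.85,41.15,20,0,0,0]]]'; python3 -m jog '[[[1,0,0,0,0,0,0],[1,0,0,0.8,0,0,0],[1,0,0,1.2,0,0,0],[1,0,0,1.4,0,0,0],[1,0,0,1.6,0,0,0],[1,0,0,1.6,0,0,0]]]'
```

```text
time: 40.1
tool_pos: [0.4922, -0.4293, 0.2207]
tcp_rot: [-3.12, 0.346, 0.005]
wrist_force: [0.2, -0.0, -3.9]
width: 0.557
time: 40.85
tool_pos: [0.4935, -0.428, 0.2083]
tcp_rot: [3.123, -0.342, 0.0]
wrist_force: [0.7, 0.4, -3.3]
width: 0.562
```

```bash
python3 -m jog '[[[1,0,0,0.1,0,0,0],[1,0,0,0.2,0,0,0],[1,0,0,0.2,0,0,0]]]'
```

```text
time: 41.22
tool_pos: [0.4936, -0.4282, 0.207]
tcp_rot: [3.123, -0.342, 0.001]
wrist_force: [-0.5, 1.5, 0.9]
width: 0.561
```

```bash
python3 -m jog '[[[0.8,0,0,0,0,0,0],[0.4,0,0,0,0,0,0],[0,0,0,0,0,0,0],[0,0,0,0,0,0,0],[0,0,0,0,0,0,0],[0,0,0,-2,0,0,0],[0,0,0,-6,0,0,0],[0,0,0,-12,0,0,0],[0,-0.1,-1,-17,0,0,0],[1,-0.4,-3.5,-21.5,0,0,0],[1,-1,-8.5,-23,0,0,0],[1,-1.7,-14.3,-23,0,0,0]]]'; python3 -m jog '[[[1,-0.7,-5.8,0,0,0,0],[1,-1.4,-11.6,0,0,0,0],[1,-2.1,-17.4,0,0,0,0],[1,-2.75,-23,0,0,0,0],[1,-3.1,-26,0,0,0,0],[1,-3.15,-26.8,0,0,0,0],[1,-3.15,-26.8,1.8,0,0,0],[1,-3.15,-26.8,3.2,0,0,0],[1,-3.15,-26.8,3.2,0,0,0]]]' 40
```

```text
time: 42.72
tool_pos: [0.5081, -0.2842, 0.4409]
tcp_rot: [3.12, -0.344, 0.01]
wrist_force: [1.3, 0.4, -0.3]
width: 0.378
time: 43.85
tool_pos: [0.5342, -0.0174, 0.4014]
tcp_rot: [3.122, -0.345, -0.008]
wrist_force: [-0.6, 0.1, 0.5]
width: -0.0
```

```bash
python3 -m jog '[[[1,0,0,0.3,0,0,0],[1,0,0,0.55,0,0,0],[1,0,0,0.65,0,0,0],[1,0,0,0.65,0,0,0]]]'; python3 -m jog '[[[1,0,0,0.05,0,0,0],[1,0,0,0.1,0,0,0],[1,0,0,0.1,0,0,0]]]'
```

```text
time: 44.35
tool_pos: [0.5351, -0.0163, 0.3979]
tcp_rot: [-3.123, 0.342, -0.0]
wrist_force: [-0.5, -0.4, -0.7]
width: -0.001
time: 44.72
tool_pos: [0.5351, -0.0163, 0.3967]
tcp_rot: [3.123, -0.342, -0.0]
wrist_force: [1.0, -0.3, -0.4]
width: -0.004
```

```bash
python3 -m jog '[[[1,0,0,0.05,0,0,0],[1,0,0,0.1,0,0,0],[1,0,0,0.1,0,0,0]]]'; python3 -m jog '[[[1,0,0,0.05,0,0,0],[1,0,0,0.1,0,0,0],[1,0,0,0.1,0,0,0]]]'
```

```text
time: 45.1
tool_pos: [0.5351, -0.0163, 0.3957]
tcp_rot: [3.123, -0.342, -0.0]
wrist_force: [-0.2, 0.3, -0.1]
width: -0.001
time: 45.48
tool_pos: [0.5352, -0.0163, 0.3952]
tcp_rot: [-3.123, 0.342, -0.001]
wrist_force: [-0.8, -0.7, 3.0]
width: 0.003
```

```bash
python3 -m jog '[[[1,0,0,-2,0,0,0],[1,0,0,-6,0,0,0],[0,0,0,-8,0,0,0],[0,-4,3,-8,0,0,0],[0,-7,7,-8,0,0,0],[0,-9,11,-8,0,0,0],[0,-10,15,-8,0,0,0],[0,-11,20,-8,0,0,0],[0,-11,20,-8,0,0,0]]]'; python3 - <<'E'
from m import *
snap("scene","scene17"); snap("top","top17"); s=bot.read_state(); print(s['time'],s['tool_pos'],s['wrist_force'],s['width'])
for f in("top0","top17","scene0","scene17"):
    h=hsv(f); m=((h[:,:,0]>90)&(h[:,:,0]<115)&(h[:,:,1]>90)&(h[:,:,2]>90)).astype('uint8')
    N,l,st,c=cv2.connectedComponentsWithStats(m); print(f,[c[i].round(1).tolist() for i in range(1,N) if st[i,4]>500])
E
```

```text
time: 46.6
tool_pos: [0.3831, -0.19, 0.4752]
tcp_rot: [3.121, -0.35, 0.001]
wrist_force: [1.2, 0.1, -0.4]
width: 1.002
46.7 [ 0.38421951 -0.18799923  0.47497148] [0.41876471 0.19150622 0.65760502] 1.000002998680802
top0 [[343.6, 126.2], [393.3, 138.5]]
top17 [[343.6, 126.3], [393.3, 138.6], [407.4, 321.2]]
scene0 [[151.8, 246.1], [216.4, 250.8]]
scene17 [[151.8, 246.1], [216.2, 250.5]]
```

View pics/scene17.png

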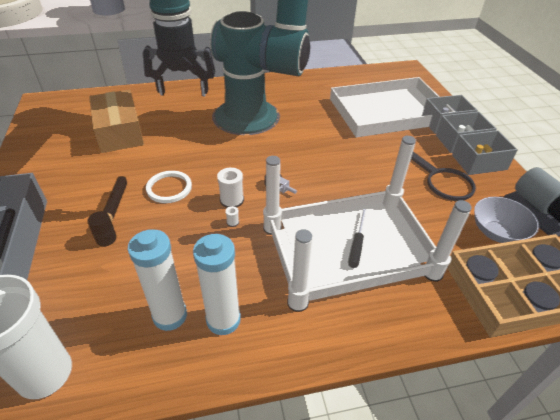

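View pics/top17.png

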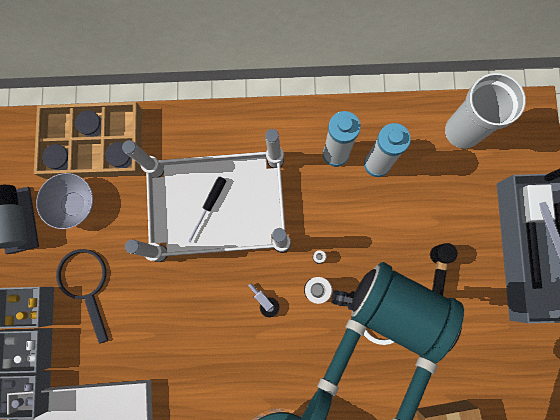

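The last pictures show the post home and upright at scene (273,195). The mallet stands on the bench at scene (102,229), the cartridges are unmoved, and the arm is clear. I'm handing the job in.

```bash
python3 -c "
from workcell import bot
print(bot.finish_job())"
```

```text
the job is handed in; nothing more can be done
None
```

The post is home in the tier's empty near-right socket, the mallet is back on its spot on the bench, and I handed the job in at about 47 s.

- **Setting the post:** I set it in with about 10 N and let go. It stood by itself, with its shoulder about 5 mm above the rim.
- **Mallet blows:** It took eight blows at commanded speeds of 64 to 88 mm/s, more than the 1 to 5 the task expected. One of the contact holds reached about 22 N net of the mallet's weight, slightly over the 20 N guide. I have no peak-force readings, only the values at the end of each move.
- **A check that disagreed:** After five blows the camera put the post home, to within about 0.3 mm. The mallet contact heights and a light fingertip touch on this post and the fitted near post showed it still about 0.8 mm high. I fetched the mallet again and gave three more blows, and the last one moved the post only 0.1 mm.
- **Last checks:** The fingertips touched this post's top at a tool height of 0.3952 m (3 N) and the fitted near post's at 0.3955 m (5 N), so they are level to about 0.3 mm. The cartridges moved by no more than 0.3 px between the first and last pictures. The mallet stands clear of the tier, and the arm is clear of everything.

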